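Pull the painted dimmer knob off the light box and put it to wash

ROBOT

A 6-joint arm with a two-finger parallel gripper is mounted at the origin on a cart in front of the work surface, level with it; the furniture and walls round the work are solid. World frame = base frame: x ahead of the robot, y to its left, z up, the work surface at z = 0. Lengths are in m, angles in rad, forces in N, time in s.
With the tool pointing down it reaches from about 0.35 to 0.775 m from the base axis. Payload 7.3 kg.
Tool frame: the origin (TCP) lies at the centre of the arm's flange, where the gripper is bolted on; the fingertips stand 178 mm ahead of it and the grasp point (between the pads) lies 159 mm ahead of it; x points along the fingers, y is the direction in which the jaws open and shut, and the axes are right-handed (so a half turn about x gives the same grasp; the last joint's range is limited). The gripper opens to 92 mm and grips with 3 to 60 N. Pads are 19 mm wide; open, the fingers measure 130 mm over their backs; the gripper's body (75 mm by 190 mm) begins 47 mm behind the grasp point.
Start: joints at [-1.338, 0.342, 1.524, -0, 1.275, -0.146], TCP at [0.194, -0.488, 0.405] pointing down, gripper open.
Joint ranges: [-2.53, 2.53], [-0.77, 2.02], [0.04, 2.7], [-1, 4.14], [0.28, 2.66], [-3.11, 3.11]. Speed limits (rad/s): [2.57, 2.57, 3.14, 3.14, 3.14, 3.14].

INTERFACE

Orientations are given as [roll, pitch, yaw] about the fixed x, y, z axes, in that order (R = Rz(yaw) Ry(pitch) Rx(roll)).
In Python, from cell import readout, cams, workorder gives the robot as it stands.
- The arm moves only by the shell command python3 -m inch 'ROWS' [FORCE]. ROWS is text: rows parted by semicolons, each of 5 numbers parted by spaces: the shift along the world's x, y, z in mm, then the turn about the world's z in rad, then the opening, from 0 (shut) to 1 (fully open). A call has 1 to 8 rows; each row shifts and turns the commanded pose from where the row before left it; what a row does not reach is not made up. A row lasts 1/12 s, in which the tool goes at most 41.7 mm and 7.16 degrees, less where a joint would pass 70% of its speed; a pose out of reach is approached as far as the arm can. A call is refused whole if a number of a shift passes 41.7 or a number of a turn 0.125, either way. A call with a gripper value outside its range is refused whole. The fingers move at their own pace and stop on an object; FORCE is the grip in N (left out, the last holds). Time passes only in rows, so rows that do not move let the fingers close. It gives the time, the measured TCP pose, the force and the opening at its end, in the units of the state.
- readout.observe(): the state, without advancing time (a new reading comes with each control period).
- cams.read_camera(name): name is "side" or "top" or "wrist"; returns a dict with "color" (384x512x3 uint8, red, green, blue), "fx", "fy", "cx", "cy" (pixels), "dist_coeffs" ([k1, k2, p1, p2, k3] as OpenCV has them; the pictures are not rectified), "world_to_cam" (4x4, takes a point from world to camera coordinates); the wrist camera has in their place "T_tool_cam" (4x4, takes a point from camera to tool coordinates, whose origin is the TCP and whose axes are the tool frame's). Camera axes: x right, y down, z forward; pixel columns grow to the right and rows downward; lengths in m; the calibration is good to about 2 mm. A picture is of the moment at which its call begins: read the wrist's pose just before it. There is no depth.
- workorder.hand_in(): hands the job in, once; it reports no verdict.
The state is a dict: "time": time; "qpos": joint angles; "qvel": joint speeds; "joint_efforts": joint torques, N m; "tool_pos": TCP position; "tool_rot": TCP orientation; "contact_force": force on the tool from outside, world axes, zero at the start; "torque": the same for the moment, N m; "opening": finger opening in m.
Only numpy, scipy, OpenCV 4.12 (cv2) and the standard library are available. Lean on these libraries where they do the work, as an engineer would, in place of code of your own. Each camera call takes 0.05 s, during which the arm holds its last target.

TASK

The dimmer knob of the tracing light box is smeared with wet paint and has to come off for washing. Take the standing knob puller by its handle, push its fork fully home under the knob's skirt, pull the knob slowly straight up off its spindle, never touching the knob with the fingers, and stand the puller, with the knob still sitting in it, in the white enamel tray. Be gentle: no more than a light touch on the light box, no forcing the knob sideways or tipping it, nothing dropped, and leave the ink bottle alone.

Things in the scene. Friction and masses are not known exactly. Their poses are not given: they have to be found in the camera images.
- light_box: Tracing light box fixed on the table: grey slab 220 (x) by 300 (y) mm, flush top 34 mm above its origin, lit panel with a tracing at its -y side, dark control strip at its +y side. Origin: under its centre; x away from the robot at yaw 0, z up. Screw feet put the top 34 to 40 mm above the table and give 1 mm under 20 N. The top is free round the spindle: 95 mm to -x, 50 mm to y and -y, 80 mm to +x.
- spindle_foot (a point): Where the dimmer spindle's axis meets the light box's top, at x -10, y +98, z +34 mm of the light box, with its axes. Under the knob: a steel nut 18 mm across and 5 mm high, above it a 12 mm brass shaft whose top is 19 mm over the light box's top, with four sprung balls that snap behind a ridge in the knob.
- knob: Black push-on dimmer knob with paint blobs: round skirt 40 mm across, 5 mm high, under a grip 32 mm across; 22 mm high in all, 20 to 45 g. Origin: centre of its underside, z up. Home, it leaves a gap 5 mm high under the skirt, from 9 to 20 mm off the axis. Pulled up slowly it snaps off at about 8 to 17 N within 5 mm (a jerk multiplies the force) and is clear of the shaft after 15 mm.
- puller: Stirrup-shaped steel knob puller standing upright on its fork, 124 mm high, 110 to 180 g. Origin: underside of the fork, on the axis where the knob sits when the puller is home; x is where the open fork points and is pushed under the knob, z up. Two legs 46 mm apart inside, 54 outside (along y) stand at x -20 to +8 mm under a bridge 51 to 56 mm up; once off, the knob lies loose on the fork between them.
- puller_fork (a point): At the puller's origin, with its axes. The fork: two flat blunt prongs 4.5 mm thick, from x -26 to +26 mm, with a slot 23 mm wide between them (y -11.5 to +11.5), open to +x. A cross bar 14 mm high closes it behind, front face at x -21 mm: it meets the knob's skirt when the puller is home.
- puller_grip (a point): Middle of the puller's blue handle, 98 mm above the underside of the fork and at x -6 mm, with the puller's axes. The handle is 26 mm (x) by 16 mm (y), from 60 to 124 mm above the underside: grip it across the 16 mm, along y.
- tray: White enamel tray with a dark blue rim fixed on the table, 180 mm (x) by 130 mm (y) outside, 172 by 122 mm inside, rim 24 mm high, inner floor 4 mm above the table. Origin: centre of its underside.
- ink_bottle: Amber ink bottle with a white cap, 43 mm across and 60 mm high, standing loose on the table beyond the work; a bystander. Origin: centre of its underside.
There are look-alikes about, which are no part of the job. What is shaped like the puller but pink or turquoise is not meant.

How it is judged:
By the outcome, as a careful person would: the job done as asked, in the order asked, and still so for the second after the job is handed in, with the robot touching nothing.
It also fails if it takes over 58 s, if anything falls off the work surface, if the arm or the gripper's body presses on something with over 40 N, if the wrist force passes 120 N, or if a joint passes its speed limit or range.

## Working session

There is one attempt and no reset: what is moved stays moved. The work goes in short steps, Python scripts to look and compute and a shell command to move; the robot and the scene stay as the last step left them, time stands still between calls to the robot, and variables do not carry over. Pictures are saved under pics/ and viewed, and the job is handed in when it is done.

```bash
ls; mkdir -p pics; python3 - <<'E'
from cell import readout,cams
import cv2
print(readout.observe())
for n in("top","side","wrist"):
    c=cams.read_camera(n); cv2.imwrite(f"pics/{n}0.png",c["color"][:,:,::-1]); 
    print(n,{k:v for k,v in c.items() if k!="color"})
E
```

```text
pics
{'time': 0.0, 'qpos': array([-1.33801794e+00,  3.42730094e-01,  1.52502485e+00, -8.60415384e-06,
        1.27540048e+00, -1.45994953e-01]), 'qvel': array([-2.70913161e-04, -8.28367812e-05, -7.91945568e-04,  3.74310529e-04,
       -2.69523061e-04,  8.52342589e-04]), 'joint_efforts': array([-1.19395327e-04, -4.31243598e+01, -2.44213468e+01,  7.15467031e-02,
        5.58741507e-02, -1.32240607e-04]), 'tool_pos': array([ 0.19412522, -0.48764417,  0.40403819]), 'tool_rot': array([-1.71152659,  1.56923354,  1.80884191]), 'contact_force': array([ 0.06999585, -0.483856  , -0.3242847 ]), 'torque': array([ 0.0120088 , -0.04343417, -0.0441461 ]), 'opening': 0.0920594556415693}
top {'fx': 414.871006308839, 'fy': 414.871006308839, 'cx': 259.5832581832845, 'cy': 190.22984794173706, 'dist_coeffs': array([-0.0871614,  0.       ,  0.       ,  0.       ,  0.       ]), 'world_to_cam': array([[-0.02866887, -0.9995138 , -0.01225824,  0.10003779],
       [-0.98736841,  0.03022797, -0.15553099,  0.54538601],
       [ 0.15582591,  0.0076445 , -0.98775495,  0.86507521],
       [ 0.        ,  0.        ,
[... 343 characters left out ...]
0593372,  0.147646  ],
       [ 0.43096769, -0.79686193, -0.42341222,  0.72929728],
       [ 0.        ,  0.        ,  0.        ,  1.        ]])}
wrist {'fx': 285.66681912097374, 'fy': 285.66681912097374, 'cx': 260.386204789246, 'cy': 188.91973567097293, 'dist_coeffs': array([-0.00129617,  0.        ,  0.        ,  0.        ,  0.        ]), 'T_tool_cam': array([[ 9.93922560e-04, -2.85847628e-01,  9.58274567e-01,
         2.16961271e-02],
       [ 9.99999422e-01,  6.77777608e-04, -8.35022540e-04,
        -4.17695623e-04],
       [-4.10807831e-04,  9.58274843e-01,  2.85848137e-01,
        -7.77908722e-02],
       [ 0.00000000e+00,  0.00000000e+00,  0.00000000e+00,
         1.00000000e+00]])}
```

View pics/top0.png

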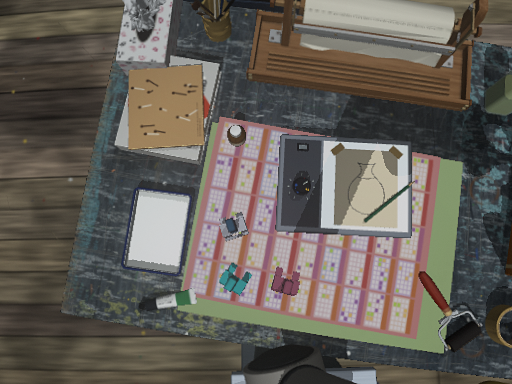

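View pics/side0.png

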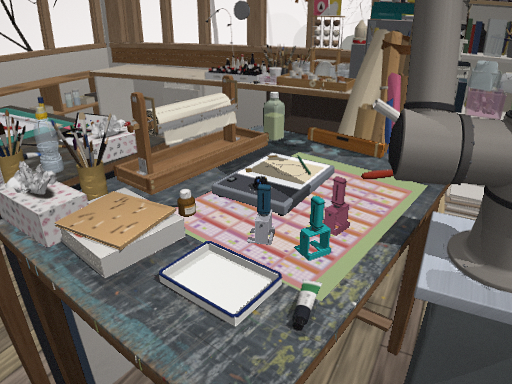

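View pics/wrist0.png

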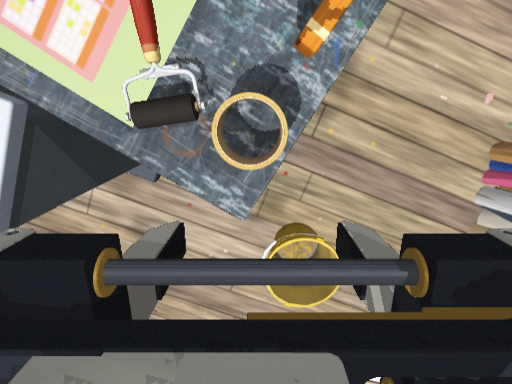

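Candidates, in top pixels: steel with a blue handle (234,226), turquoise (235,279), pink (285,282). The steel and blue one fits the description. I'll confirm it with enlarged crops.

```bash
cat > h.py <<'E'
import numpy as np,cv2
from cell import readout,cams
from scipy.spatial.transform import Rotation as R
def K(c): return np.array([[c["fx"],0,c["cx"]],[0,c["fy"],c["cy"]],[0,0,1.]])
def w2c(c,st=None):
    if "world_to_cam" in c: return c["world_to_cam"]
    T=np.eye(4);T[:3,:3]=R.from_euler("xyz",st["tool_rot"]).as_matrix();T[:3,3]=st["tool_pos"]
    return np.linalg.inv(T@c["T_tool_cam"])
def proj(c,P,st=None):
    M=w2c(c,st);r,_=cv2.Rodrigues(M[:3,:3])
    return cv2.projectPoints(np.array(P,float).reshape(-1,3),r,M[:3,3],K(c),c["dist_coeffs"])[0][:,0]
def onz(c,uv,z,st=None):
    M=np.linalg.inv(w2c(c,st))
    n=cv2.undistortPoints(np.array(uv,float).reshape(-1,1,2),K(c),c["dist_coeffs"])[:,0]
    d=np.c_[n,np.ones(len(n))]@M[:3,:3].T;o=M[:3,3]
    return o+d*((z-o[2])/d[:,2])[:,None]
def crop(c,x0,y0,x1,y1,s,name,pts=None,st=None):
    im=cv2.resize(c["color"][y0:y1,x0:x1,::-1],None,fx=s,fy=s,interpolation=cv2.INTER_CUBIC)
    if pts is not None:
        for p in proj(c,pts,st): cv2.circle(im,tuple(int(round(v)) for v in ((p-[x0,y0]+.5)*s)),2,(0,255,0),-1)
    cv2.imwrite("pics/"+name,im)
def look(n):
    st=readout.observe();return cams.read_camera(n),st
E
python3 - <<'E'
from h import *
c,_=look("top"); crop(c,200,200,320,300,6,"tc1.png"); crop(c,265,125,425,245,5,"tc2.png")
s,_=look("side"); crop(s,200,140,360,260,5,"sc1.png")
crop(c,110,180,210,280,6,"tc3.png")
E
```

```text
(no output)
```

View pics/tc1.png

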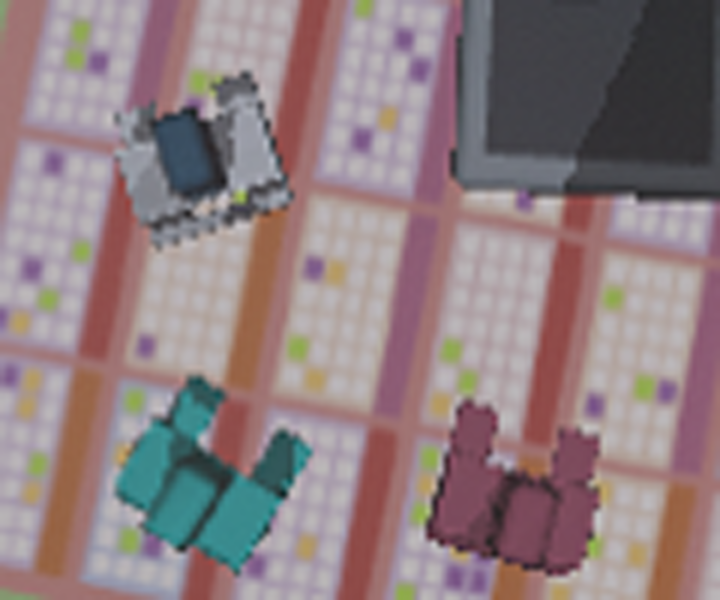

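View pics/tc2.png

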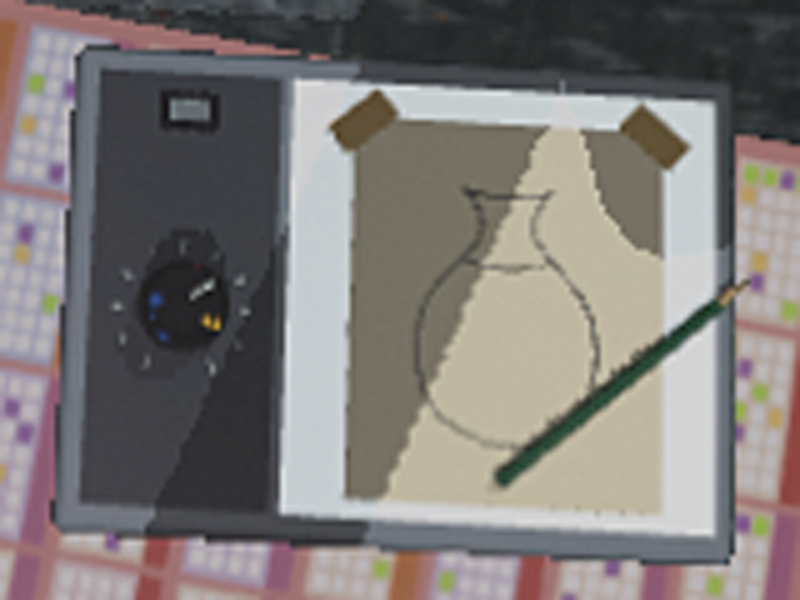

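View pics/sc1.png

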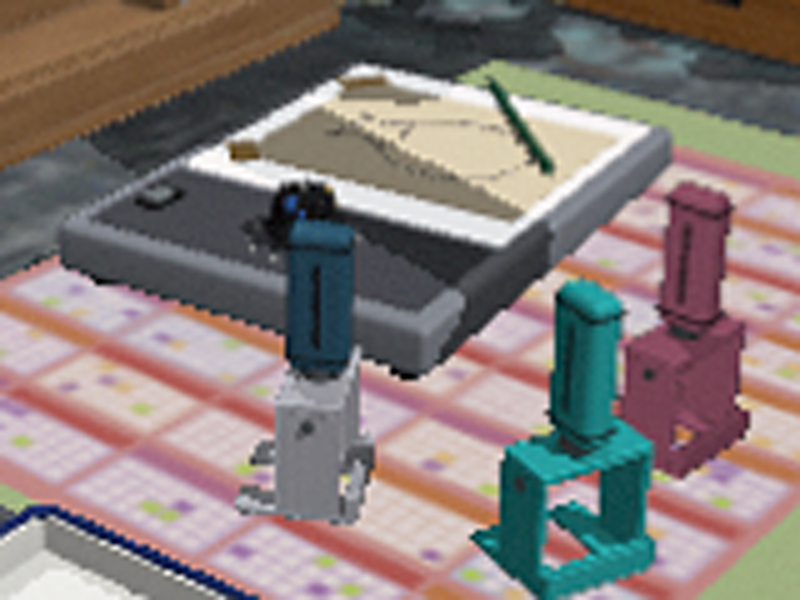

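View pics/tc3.png

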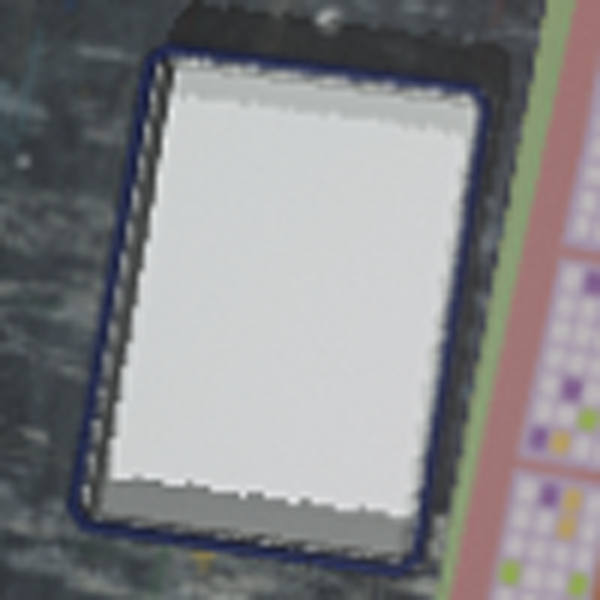

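The crop shows the blue-handled steel puller at top px (234,226), with its fork pointing up and slightly left (+x, a little +y). Next I'll locate everything.

```bash
python3 - <<'E'
from h import *
from scipy.optimize import least_squares
c,_=look("top"); s,_=look("side")
# tray: rim outer corners z=.024  (crop tc3 6x, off 110,180)
t=np.array([[150,48],[488,92],[415,572],[72,522]])/6+[110,180]
w=onz(c,t,.024);print("tray",w.round(4)[:,:2],w.mean(0))
# box top corners, tc2 (5x, off 265,125)
b=np.array([[80,48],[732,88],[730,560],[55,530]])/5+[265,125]
for z in(.034,.037,.040):
    w=onz(c,b,z);print("box",z,w.round(4)[:,:2].tolist(),w.mean(0), np.linalg.norm(w-np.roll(w,1,0),axis=1))
# knob top centre
k=np.array([[183,302]])/5+[265,125]; print("knob",onz(c,k,.037+.022))
ks=np.array([[305,195]])/5+[200,140];print("knob side top",onz(s,ks,.059))
# handle top corners z=.124
hh=np.array([[153,115],[195,105],[225,190],[185,200]])/6+[200,200]
w=onz(c,hh,.124);print("handle",w.round(4)[:,:2].tolist(),w.mean(0))
hs=np.array([[320,232]])/5+[200,140];print("handle side",onz(s,hs,.122))
bar=np.array([[155,245],[292,200]])/6+[200,200];w=onz(c,bar,.007);print("bar",w,np.arctan2(*(w[0]-w[1])[:2][::-1])-np.pi/2)
bo=np.array([[236,133]]);print("bottle",onz(c,bo,.06))
st=readout.observe();print(R.from_euler("xyz",st["tool_rot"]).as_matrix().round(4))
E
```

```text
tray [[0.5649 0.3659]
 [0.5443 0.2373]
 [0.3682 0.2652]
 [0.3888 0.3928]] [0.46654521 0.31529309 0.024     ]
box 0.034 [[0.6755, 0.0318], [0.6486, -0.2642], [0.4357, -0.2449], [0.4586, 0.0507]] [ 0.55456634 -0.10662926  0.034     ] [0.2177178  0.29719516 0.21375222 0.29649185]
box 0.037 [[0.6746, 0.032], [0.6478, -0.263], [0.4356, -0.2438], [0.4584, 0.0508]] [ 0.55407656 -0.10602194  0.037     ] [0.2169973  0.29621165 0.21304484 0.29551067]
box 0.04 [[0.6737, 0.0321], [0.647, -0.2619], [0.4355, -0.2428], [0.4582, 0.0509]] [ 0.55358677 -0.10541462  0.04      ] [0.2162768  0.29522814 0.21233747 0.29452948]
knob [[ 0.55339137 -0.00707377  0.059     ]]
knob side top [[ 0.55374318 -0.00901995  0.059     ]]
handle [[0.4796, 0.1522], [0.4825, 0.1382], [0.4543, 0.129], [0.4514, 0.1421]] [0.46695934 0.14037126 0.124     ]
handle side [[0.46622101 0.14714318 0.122     ]]
bar [[0.44137283 0.16302805 0.007     ]
 [0.45669501 0.11141377 0.007     ]] 0.28857300494513805
bottle [[0.67460875 0.13196642 0.06      ]]
[[-0.000e+00  3.698e-01 -9.291e-01]
 [ 3.000e-04 -9.291e-01 -3.698e-01]
 [-1.000e+00 -3.000e-04 -1.000e-04]]
```

```bash
python3 -m inch '15 38 0 0 1;15 39 0 0 1;15 39 0 0 1;15 39 0 0 1;15 39 0 0 1;15 39 0 0 1;15 39 0 0 1;15 39 0 0 1'; python3 -m inch '15 39 0 -0.03 1;15 39 0 -0.03 1;15 39 0 -0.03 1;15 39 0 0 1;15 39 0 0 1;11 39 0 0 1;0 0 0 0 1;0 0 0 0 1'
python3 - <<'E'
from h import *
c,st=look("wrist");print(st);cv2.imwrite("pics/w1.png",c["color"][:,:,::-1])
E
```

```text
time: 1.02
tool_pos: [0.3139, -0.1756, 0.4049]
tool_rot: [2.068, 1.57, -0.696]
contact_force: [2.2, 0.9, 0.0]
opening: 0.0917
time: 1.68
tool_pos: [0.3997, 0.058, 0.4046]
tool_rot: [0.286, 1.57, -2.562]
contact_force: [-0.4, -0.4, -0.2]
opening: 0.0919
{'time': 1.6833, 'qpos': array([-4.62554751e-02,  1.18119140e-01,  1.82344466e+00, -2.21472709e-04,
        1.20031421e+00,  1.23020685e+00]), 'qvel': array([-0.07949581, -0.0139085 ,  0.02009045, -0.01238586,  0.00031999,
       -0.01998389]), 'joint_efforts': array([  1.88745037, -30.07379293, -24.13133562,   0.32133797,
        -0.12058477,   0.27628751]), 'tool_pos': array([0.39967777, 0.05795237, 0.40461073]), 'tool_rot': array([ 0.28565498,  1.57044413, -2.56152346]), 'contact_force': array([-0.40113009, -0.37420619, -0.17690174]), 'torque': array([-0.05998823,  0.02625403, -0.05214799]), 'opening': 0.09188614667141023}
```

View pics/w1.png

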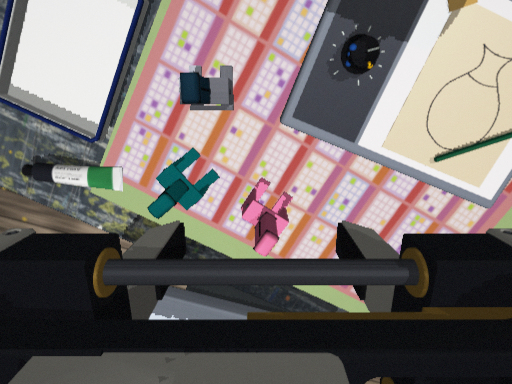

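The wrist view shows the puller at (208,87), the knob at (362,53), and the turquoise and pink decoys below. I'll overlay the model on all three views to refine the poses.

```bash
cat >> h.py <<'E'
import pickle,os
def T2(p,x,y,yaw,z=0):
    p=np.array(p,float);c,s=np.cos(yaw),np.sin(yaw)
    return np.c_[x+c*p[:,0]-s*p[:,1],y+s*p[:,0]+c*p[:,1],z+p[:,2]]
def box(x0,x1,y0,y1,z0,z1):
    v=np.array([[a,b,d] for a in(x0,x1) for b in(y0,y1) for d in(z0,z1)])/1000.
    e=[(i,j) for i in range(8) for j in range(i) if bin(i^j).count("1")==1]
    return [(v[i],v[j]) for i,j in e]
PULL=box(-19,7,-8,8,60,124)+box(-20,8,-27,27,51,56)+box(-26,26,11.5,27,0,4.5)+box(-26,26,-27,-11.5,0,4.5)+box(-26,-21,-27,27,0,14)
def wire(im,c,st,edges,pose,off,s,col):
    for a,b in edges:
        q=T2([a+(b-a)*t for t in np.linspace(0,1,2)],*pose)
        p=((proj(c,q,st)-off+.5)*s).astype(int)
        cv2.line(im,tuple(map(int,p[0])),tuple(map(int,p[1])),col,1)
def circ(r,z,n=40):
    a=np.linspace(0,2*np.pi,n+1);v=np.c_[r*np.cos(a),r*np.sin(a),0*a+z]/1000
    return list(zip(v[:-1],v[1:]))
E
python3 - <<'E'
from h import *
c,st=look("wrist")
pose=(0.4715,0.1425,.29)
def tile(c,st,img,x0,y0,s,n,w=400,h=400):
    im=cv2.resize(img[y0:y0+h//s,x0:x0+w//s],None,fx=s,fy=s,interpolation=cv2.INTER_CUBIC);o=im.copy()
    wire(o,c,st,PULL,pose,[x0,y0],s,(0,255,0));return np.vstack([im[:300],o[:300]])
t=cams.read_camera("top");sd=cams.read_camera("side")
a=tile(t,None,cv2.imread("pics/top0.png"),208,200,7,"",w=266,h=300)
b=tile(sd,None,cv2.imread("pics/side0.png"),240,175,4,"",w=200,h=300)
d=tile(c,st,c["color"][:,:,::-1],165,55,4,"",w=320,h=300)
h=min(x.shape[0] for x in(a,b,d))
cv2.imwrite("pics/ov1.png",np.hstack([cv2.resize(x,(x.shape[1],600)) for x in (a,b,d)]))
E
```

```text
(no output)
```

View pics/ov1.png

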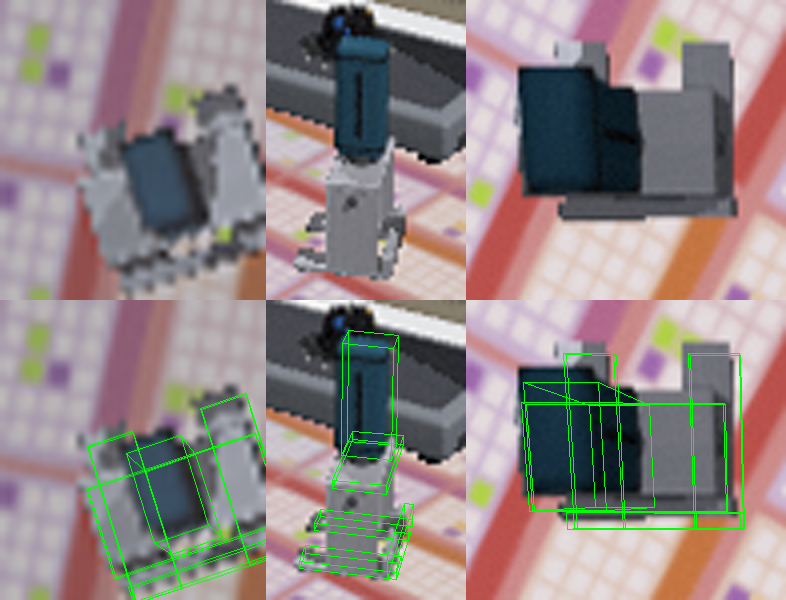

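```bash
python3 - <<'E'
from h import *
from scipy.optimize import least_squares
c,st=look("wrist");t=cams.read_camera("top");sd=cams.read_camera("side")
W=[([26,-27,4.5],(265,43)),([26,-11.5,4.5],(218,43)),([7,8,124],(54,68)),([7,-8,124],(130,69)),([-19,8,124],(58,194)),([-19,-8,124],(128,192)),([8,-27,56],(248,89)),([-20,-27,56],(248,193))]
Tp=[([7,8,124],(153,115)),([7,-8,124],(195,105)),([-19,-8,124],(225,192)),([-19,8,124],(183,200)),([-26,27,0],(158,246)),([-26,-27,0],(292,203)),([26,-27,4.5],(250,73)),([26,-11.5,4.5],(215,82))]
S=[([26,27,0],(237,510)),([26,27,4.5],(237,490)),([-20,27,0],(355,522)),([-20,27,56],(338,400)),([8,27,56],(277,397))]
def res(p,split=False):
    r=[]
    for cc,s_,L,k,o in((c,st,W,4,(165,55)),(t,None,Tp,6,(200,200)),(sd,None,S,5,(200,140))):
        P=T2(np.array([l[0] for l in L])/1000,*p);uv=np.array([l[1] for l in L])/k+o
        r.append((proj(cc,P,s_)+.5-uv))
    return r if split else np.concatenate(r).ravel()
f=least_squares(res,[.4715,.1425,.29],loss="soft_l1");print(f.x)
for q in res(f.x,True):print(q.round(1).tolist())
for i in range(3):
    g=least_squares(lambda p:res(p,True)[i].ravel(),f.x,loss="soft_l1");print(i,g.x)
# knob: wrist
cv2.imwrite("pics/k1.png",cv2.resize(c["color"][20:90,320:400,::-1],None,fx=8,fy=8,interpolation=cv2.INTER_CUBIC))
E
```

```text
[0.47455349 0.14311053 0.28604324]
[[0.4, -0.2], [-0.5, -0.2], [-1.7, -0.4], [-1.8, -0.6], [-0.3, 0.3], [0.7, 0.8], [0.4, 0.3], [1.2, 1.6]]
[[0.2, 0.8], [0.9, -0.0], [-0.1, -2.0], [-0.9, -0.8], [0.9, 0.1], [1.3, -0.1], [1.2, -0.4], [0.5, 0.2]]
[[-0.5, -0.1], [-0.5, 2.1], [-2.7, -0.1], [1.1, 1.2], [-0.2, 0.4]]
0 [0.47473098 0.14296326 0.28136689]
1 [0.47416168 0.14422871 0.28852572]
2 [0.47435835 0.14053613 0.26085635]
```

View pics/k1.png

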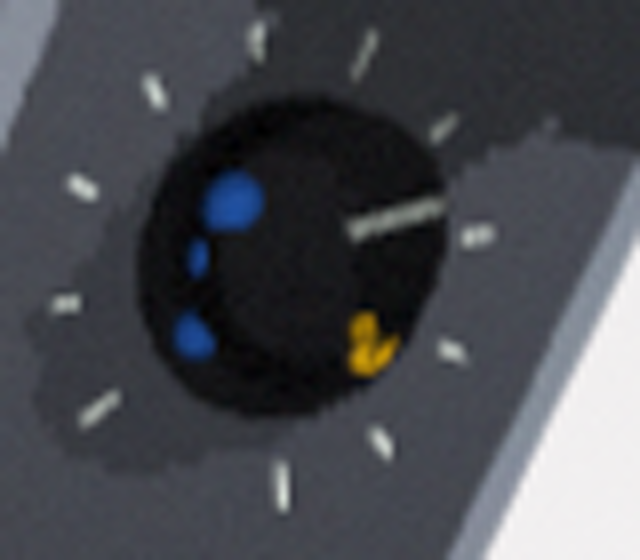

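```bash
python3 - <<'E'
from h import *
c,st=look("wrist");t=cams.read_camera("top");sd=cams.read_camera("side")
top=cv2.imread("pics/top0.png");side=cv2.imread("pics/side0.png")
# tick ring inner ends are on the box top; knob outline fit
tk=np.array([[258,42],[364,55],[444,127],[478,235],[452,350],[381,443],[282,487],[100,408],[66,303],[82,187],[154,92]])/8.+[320,20]-.5
for h in(.034,.037,.040):
    w=onz(c,tk,h,st)[:,:2]
    A=np.c_[2*w,np.ones(len(w))];s=np.linalg.lstsq(A,(w**2).sum(1),rcond=None)[0]
    r=np.sqrt(s[2]+s[:2]@s[:2]);print("ring",h,s[:2],r,(np.linalg.norm(w-s[:2],axis=1)-r).std())
    for n,cc,s_,img,x0,y0,k in(("wrist",c,st,c["color"][:,:,::-1],320,20,8),):
        im=cv2.resize(img[y0:y0+70,x0:x0+80],None,fx=k,fy=k,interpolation=cv2.INTER_CUBIC)
        for rr,z,col in((20,5,(0,255,0)),(20,10,(0,255,255)),(16,22,(0,0,255)),(r*1000,0,(255,0,255))):
            wire(im,cc,s_,circ(rr,z),(s[0],s[1],0,h),[x0,y0],k,col)
        cv2.imwrite(f"pics/k2_{int(h*1000)}.png",im)
    if h==.037:
        for n,cc,img,x0,y0 in(("top",t,top,280,165),("side",sd,side,238,165)):
            im=cv2.resize(img[y0:y0+40,x0:x0+50],None,fx=8,fy=8,interpolation=cv2.INTER_CUBIC);o=im.copy()
            for rr,z,col in((20,5,(0,255,0)),(20,10,(0,255,255)),(16,22,(0,0,255)),(r*1000,0,(255,0,255))):
                wire(o,cc,None,circ(rr,z),(s[0],s[1],0,h),[x0,y0],8,col)
            cv2.imwrite(f"pics/k3_{n}.png",np.hstack([im,o]))
a=cv2.imread("pics/k3_top.png");b=cv2.imread("pics/k3_side.png");cv2.imwrite("pics/k3.png",cv2.resize(np.vstack([a,b]),(750,600)))
E
```

```text
ring 0.034 [ 0.55514603 -0.00689276] 0.028708713677313022 0.00012757679277729725
ring 0.037 [ 0.55444929 -0.00617135] 0.02846203607863126 0.00012648059817785528
ring 0.04 [ 0.55375256 -0.00544994] 0.028215358479947706 0.00012538440357842288
```

View pics/k2_37.png

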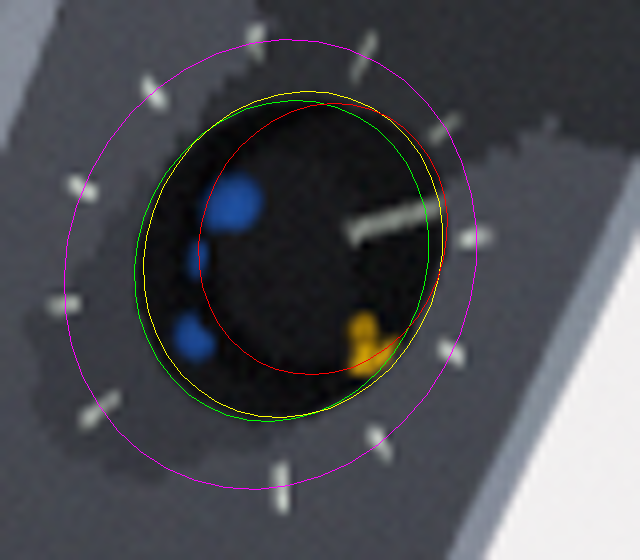

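View pics/k3.png

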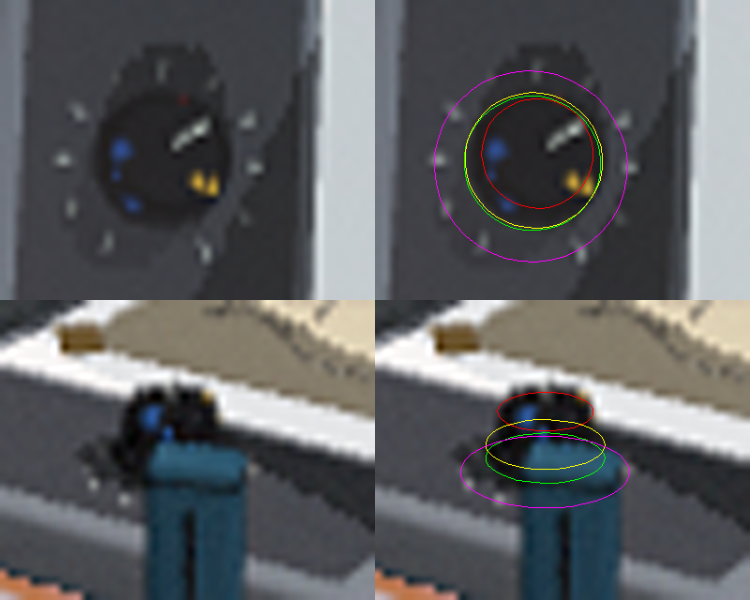

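Ring and outline overlays agree: the knob is at about (0.554,-0.006) with the box top near 37 mm, and the puller is at (0.4746,0.143), yaw 0.284. Moving over the handle now.

```bash
python3 -m inch '17 20 0 -0.01 1;17 20 0 0 1;17 20 0 0 1;18 23 0 0 1;0 0 -35 0 1;0 0 -35 0 1;0 0 0 0 1;0 0 0 0 1'
python3 - <<'E'
from h import *
c,st=look("wrist");print(st["tool_pos"],st["tool_rot"],st["contact_force"])
im=c["color"][:,:,::-1].copy();cv2.imwrite("pics/w2.png",im)
wire(im,c,st,PULL,(.4746,.143,.284),[0,0],1,(0,255,0));cv2.imwrite("pics/w2o.png",im)
E
```

```text
time: 2.85
tool_pos: [0.4684, 0.1386, 0.3339]
tool_rot: [-0.128, 1.567, -2.991]
contact_force: [0.8, -0.4, 0.2]
opening: 0.0919
[0.46841484 0.1386351  0.33392504] [-0.12821413  1.56661822 -2.99139693] [ 0.83165632 -0.4088161   0.23525902]
```

View pics/w2o.png

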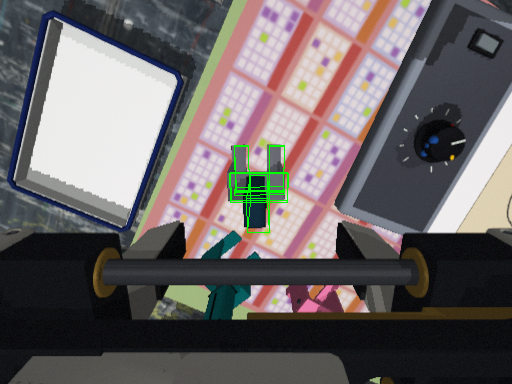

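```bash
python3 - <<'E'
from h import *
c,st=look("wrist");print(st["tool_pos"],st["tool_rot"])
x0,y0=215,135
im=cv2.resize(c["color"][y0:y0+100,x0:x0+90,::-1],None,fx=4,fy=4,interpolation=cv2.INTER_CUBIC);o=im.copy()
wire(o,c,st,PULL,(.4746,.143,.284),[x0,y0],4,(0,255,0))
x0,y0=395,95;k=cv2.resize(c["color"][y0:y0+90,x0:x0+90,::-1],None,fx=4.445,fy=4.445,interpolation=cv2.INTER_CUBIC)
for rr,z,col in((20,5,(0,255,0)),(16,22,(0,0,255)),(28.5,0,(255,0,255))): wire(k,c,st,circ(rr,z),(.5543,-.0063,0,.037),[x0,y0],4.445,col)
cv2.imwrite("pics/w3.png",np.hstack([im,o]));cv2.imwrite("pics/w3k.png",k)
E
```

```text
[0.46901341 0.13864609 0.33560728] [ 1.1595269   1.57070664 -1.70380293]
```

View pics/w3.png

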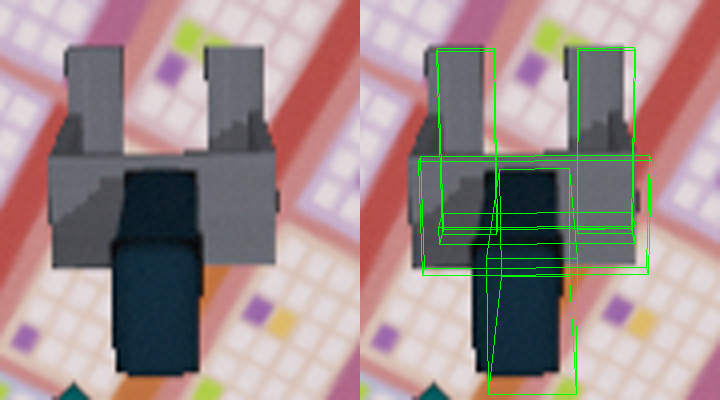

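View pics/w3k.png

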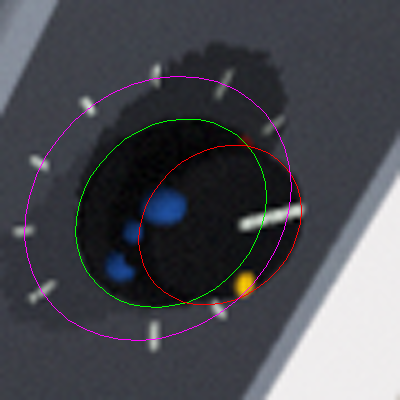

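```bash
python3 - <<'E'
from h import *
from scipy.optimize import least_squares
c,st=look("wrist");print(st["tool_pos"],st["tool_rot"],st["qvel"].round(3))
L=[([26,27,4.5],(67,45)),([26,11.5,4.5],(124,46)),([26,-11.5,4.5],(207,46)),([26,-27,4.5],(264,46)),([8,27,56],(50,154)),([8,-27,56],(276,152)),([-20,27,56],(52,267)),([-20,-27,56],(275,267)),
([7,8,124],(115,240)),([7,-8,124],(201,240)),([-19,8,124],(117,375)),([-19,-8,124],(198,375))]
uv=np.array([l[1] for l in L])/4+[215,135]-.5
f=lambda p:(proj(c,T2(np.array([l[0] for l in L])/1000,*p),st)-uv).ravel()
s=least_squares(f,[.4746,.143,.284],loss="soft_l1");print(s.x,f(s.x).reshape(-1,2).round(1).tolist())
g=T2([[-.006,0,.098]],*s.x);print(g)
Rm=R.from_euler("xyz",st["tool_rot"]).as_matrix();print(Rm.round(4),np.arctan2(Rm[1,1],Rm[0,1])+np.pi/2)
gp=st["tool_pos"]+Rm@[.159,0,0];print("grasp pt",gp,"delta mm",(g[0]-gp)*1000)
E
```

```text
[0.46928164 0.13866045 0.33650346] [2.96264475 1.5683009  0.09922193] [-0.003 -0.017 -0.01  -0.    -0.009  0.002]
[0.47685925 0.14632716 0.28112209] [[-0.1, -0.5], [-0.1, -0.8], [0.4, -0.8], [0.4, -0.8], [-0.8, -0.7], [0.8, -0.4], [-0.2, -0.4], [0.5, -0.6], [-1.1, 1.2], [0.2, 1.1], [-0.8, 1.4], [0.9, 1.4]]
[[0.47109479 0.14466255 0.098     ]]
[[ 2.500e-03  2.746e-01 -9.616e-01]
 [ 2.000e-04 -9.616e-01 -2.746e-01]
 [-1.000e+00  4.000e-04 -2.500e-03]] 0.27816928458166656
grasp pt [0.46967646 0.13869976 0.17750396] delta mm [  1.41832616   5.96279674 -79.50395762]
```

```bash
python3 -m inch '2 5 -20 0 1;0 0 -20 0 1;0 0 0 0 1;0 0 0 0 1;0 0 0 0 1'
python3 - <<'E'
from h import *
c,st=look("wrist");print(st["tool_pos"],st["tool_rot"],st["qvel"].round(3))
cv2.imwrite("pics/w4.png",c["color"][:,:,::-1])
x0,y0=205,125
im=cv2.resize(c["color"][y0:y0+125,x0:x0+100,::-1],None,fx=4,fy=4,interpolation=cv2.INTER_CUBIC);o=im.copy()
wire(o,c,st,PULL,(.4765,.1460,.281),[x0,y0],4,(0,255,0))
cv2.imwrite("pics/w4c.png",np.hstack([im,o]))
E
```

```text
time: 3.42
tool_pos: [0.4712, 0.1438, 0.2966]
tool_rot: [2.974, 1.568, 0.111]
contact_force: [0.0, -0.4, 0.2]
opening: 0.092
[0.47121111 0.14381735 0.2965603 ] [2.9742976  1.56796947 0.1112432 ] [-0.002 -0.004 -0.002  0.001 -0.007 -0.001]
```

View pics/w4c.png

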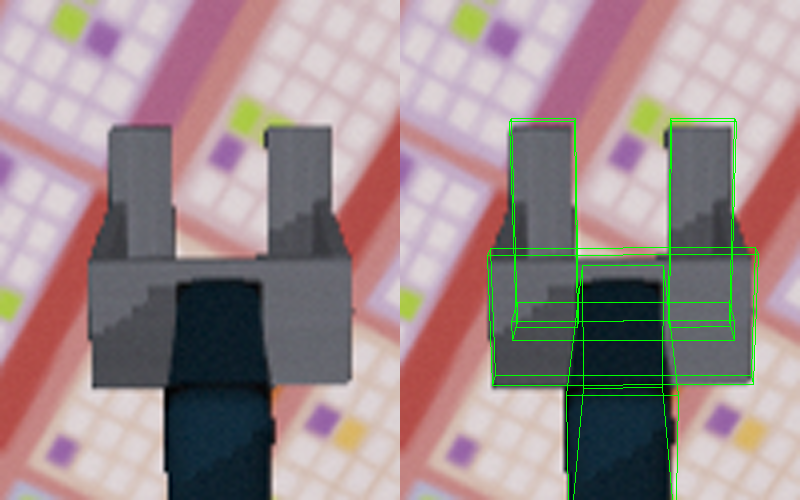

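The handle sits centred between the jaws (px 259.7 against cx 260.4). Descending to grip.

```bash
python3 -m inch '-1 0 -20 0 1;-1 0 -19 0 1;0 0 0 0 1;0 0 0 0 1;0 0 0 0 0.3;0 0 0 0 0.3;0 0 0 0 0.3;0 0 0 0 0.3' 15
python3 -m inch '0 0 0 0 0;0 0 0 0 0;0 0 0 0 0;0 0 0 0 0' 15
python3 -m inch '0 0 0 0 0;0 0 0 0 0;0 0 0 0 0' 55
python3 - <<'E'
from h import *
c,st=look("wrist");print(st["tool_pos"],st["tool_rot"],st["qvel"].round(3))
cv2.imwrite("pics/w5.png",c["color"][:,:,::-1])
s=cams.read_camera("side");crop(s,180,100,380,250,4,"s5.png")
E
```

```text
time: 4.13
tool_pos: [0.4689, 0.1439, 0.2565]
tool_rot: [2.946, 1.569, 0.083]
contact_force: [-0.5, 0.5, 0.5]
opening: 0.0693
time: 4.47
tool_pos: [0.4687, 0.1439, 0.2558]
tool_rot: [1.129, 1.571, -1.734]
contact_force: [-0.4, -0.0, -0.4]
opening: 0.0431
time: 4.72
tool_pos: [0.4687, 0.1439, 0.2557]
tool_rot: [0.755, 1.571, -2.108]
contact_force: [-0.4, 0.5, -0.3]
opening: 0.0229
[0.46866809 0.14389035 0.25568871] [ 0.75526533  1.57064718 -2.10751585] [-0.    -0.001 -0.    -0.001 -0.001  0.   ]
```

View pics/w5.png

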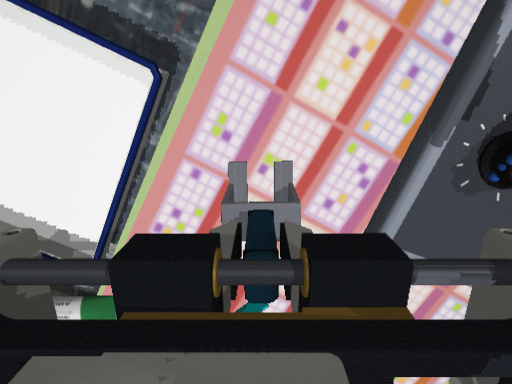

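View pics/s5.png

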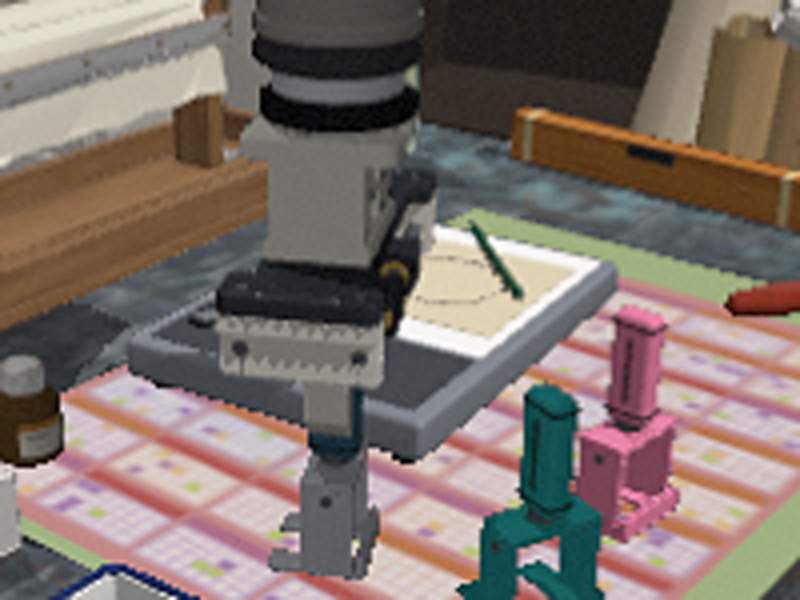

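Nearly shut at 22.9 mm, against a 16 mm handle, and well centred. Finishing the grip.

```bash
python3 -m inch '0 0 0 0 0;0 0 0 0 0;0 0 0 0 0' 15
python3 -m inch '0 0 0 0 0;0 0 0 0 0;0 0 0 0 0' 55
python3 - <<'E'
from h import *
st=readout.observe();print(st["tool_pos"],st["tool_rot"],st["contact_force"],st["torque"],st["opening"])
Rm=R.from_euler("xyz",st["tool_rot"]).as_matrix();print(Rm.round(4),np.arctan2(Rm[1,1],Rm[0,1])+np.pi/2)
E
```

```text
time: 5.07
tool_pos: [0.4686, 0.1439, 0.2557]
tool_rot: [0.616, 1.571, -2.247]
contact_force: [-1.1, -0.2, -0.9]
opening: 0.016
time: 5.32
tool_pos: [0.4686, 0.1439, 0.2557]
tool_rot: [0.736, 1.571, -2.127]
contact_force: [0.1, -0.2, -1.4]
opening: 0.0158
[0.46864572 0.1438893  0.25569943] [ 0.73553198  1.57064883 -2.12723565] [ 0.12225653 -0.21996509 -1.40336641] [-0.02227288 -0.04409553 -0.01241528] 0.01576915815300376
[[-1.000e-04  2.752e-01 -9.614e-01]
 [-1.000e-04 -9.614e-01 -2.752e-01]
 [-1.000e+00  1.000e-04  1.000e-04]] 0.2788250327178574
```

Gripped at 15.8 mm. Lifting and moving to the stand-off point in front of the knob.

```bash
python3 -m inch '0 0 10 0 0;0 0 30 0 0;0 0 35 0 0;5 -36 0 -0.091 0;5 -36 0 -0.091 0;5 -36 0 -0.091 0;5 -36 0 -0.091 0;0 0 0 0 0'
python3 -m inch '0 0 0 0 0;0 0 0 0 0;0 0 0 0 0'
python3 - <<'E'
from h import *
c,st=look("wrist");print(st["tool_pos"],st["contact_force"],st["torque"],st["opening"],st["qvel"].round(3))
Rm=R.from_euler("xyz",st["tool_rot"]).as_matrix();print(Rm.round(4),np.arctan2(Rm[1,1],Rm[0,1])+np.pi/2)
cv2.imwrite("pics/w6.png",c["color"][:,:,::-1])
t=cams.read_camera("top");crop(t,200,110,360,230,5,"t6.png")
E
```

```text
time: 5.98
tool_pos: [0.4894, -0.0051, 0.3308]
tool_rot: [2.122, 1.568, -1.114]
contact_force: [1.4, -0.6, -1.7]
opening: 0.0157
time: 6.23
tool_pos: [0.4884, 0.0009, 0.3306]
tool_rot: [-0.324, 1.57, 2.734]
contact_force: [-0.3, -0.2, -1.8]
opening: 0.0158
[0.48840114 0.000875   0.33056175] [-0.34577117 -0.22805924 -1.84112834] [ 0.02041741  0.02602397 -0.00565149] 0.015809232942331112 [ 0.012 -0.001 -0.003 -0.002  0.     0.001]
[[-7.000e-04 -8.330e-02 -9.965e-01]
 [ 3.000e-04 -9.965e-01  8.330e-02]
 [-1.000e+00 -2.000e-04  7.000e-04]] -0.08338070020380184
```

View pics/w6.png

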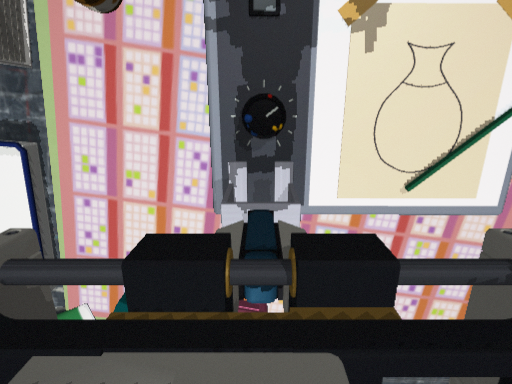

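```bash
python3 - <<'E'
from h import *
c,st=look("wrist");print(st["tool_pos"])
x0,y0=210,75
im=cv2.resize(c["color"][y0:y0+150,x0:x0+105,::-1],None,fx=4,fy=4,interpolation=cv2.INTER_CUBIC);o=im.copy()
for rr,z,col in((20,5,(0,255,0)),(16,22,(0,0,255)),(28.5,0,(255,0,255))): wire(o,c,st,circ(rr,z),(.5543,-.0063,0,.037),[x0,y0],4,col)
Rm=R.from_euler("xyz",st["tool_rot"]).as_matrix();yaw=np.arctan2(Rm[1,1],Rm[0,1])+np.pi/2
p=st["tool_pos"];po=(p[0]+.0064*np.cos(yaw),p[1]+.0064*np.sin(yaw),yaw,p[2]-.2557)
wire(o,c,st,PULL,po,[x0,y0],4,(0,255,0))
cv2.imwrite("pics/w7.png",np.vstack([np.hstack([im,o])])[:600,:840][:, :800] if False else cv2.resize(np.hstack([im,o]),(800,571)))
print(po)
E
```

```text
[0.48846979 0.00109404 0.33067231]
(np.float64(0.494847843625499), np.float64(0.0005644637950765334), np.float64(-0.0828414118927363), np.float64(0.07497231077845873))
```

View pics/w7.png

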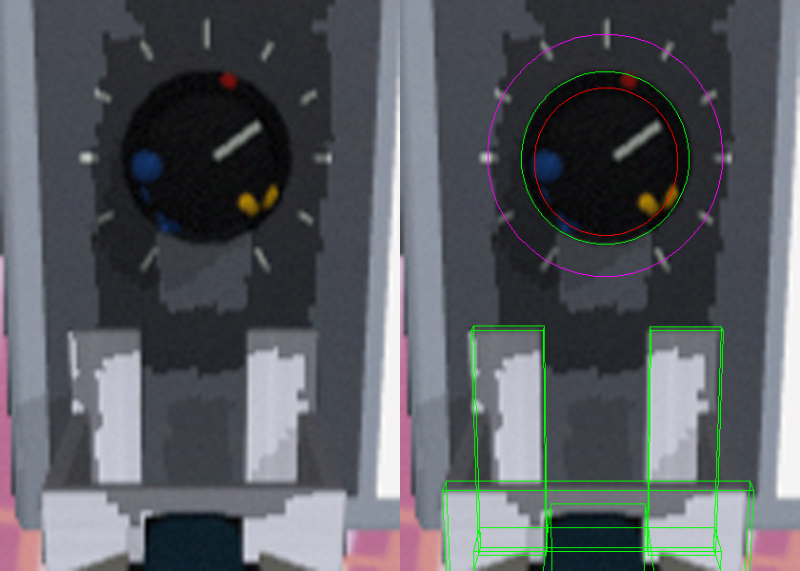

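The knob centre sits 2.8 mm to the right of the fork axis. I'll correct that sideways, then come down to just above the box.

```bash
python3 -m inch '0 -2.8 -10 0 0;0 0 -10 0 0;0 0 -8 0 0;0 0 0 0 0;0 0 0 0 0;0 0 0 0 0'
python3 - <<'E'
from h import *
c,st=look("wrist");print(st["tool_pos"],st["contact_force"],st["torque"],st["opening"])
x0,y0=200,60
im=cv2.resize(c["color"][y0:y0+150,x0:x0+120,::-1],None,fx=4,fy=4,interpolation=cv2.INTER_CUBIC);o=im.copy()
for rr,z,col in((20,5,(0,255,0)),(28.5,0,(255,0,255))): wire(o,c,st,circ(rr,z),(.5543,-.0063,0,.037),[x0,y0],4,col)
Rm=R.from_euler("xyz",st["tool_rot"]).as_matrix();yaw=np.arctan2(Rm[1,1],Rm[0,1])+np.pi/2
print(yaw,Rm[:,0]);s=cams.read_camera("side");
cv2.imwrite("pics/w8.png",cv2.resize(np.hstack([im,o]),(800,500)));crop(s,220,120,340,210,6,"s8.png")
E
```

```text
time: 6.88
tool_pos: [0.4888, -0.0027, 0.3031]
tool_rot: [2.959, 1.57, -0.268]
contact_force: [-0.2, 0.5, -1.3]
opening: 0.016
[ 0.48883859 -0.00265483  0.30310071] [-0.23165194  0.48611727 -1.34783899] [0.09526659 0.02898401 0.00517309] 0.015950878315733972
-0.08466083727174634 [ 5.28928125e-04 -1.44998838e-04 -9.99999850e-01]
```

View pics/w8.png

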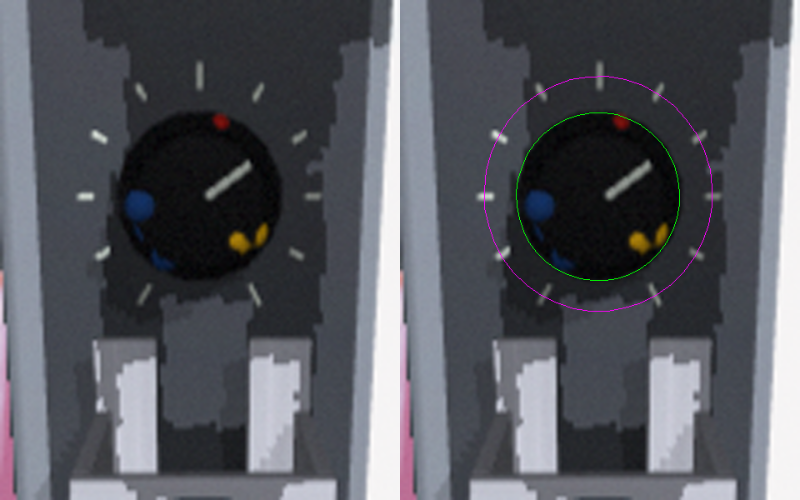

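View pics/s8.png

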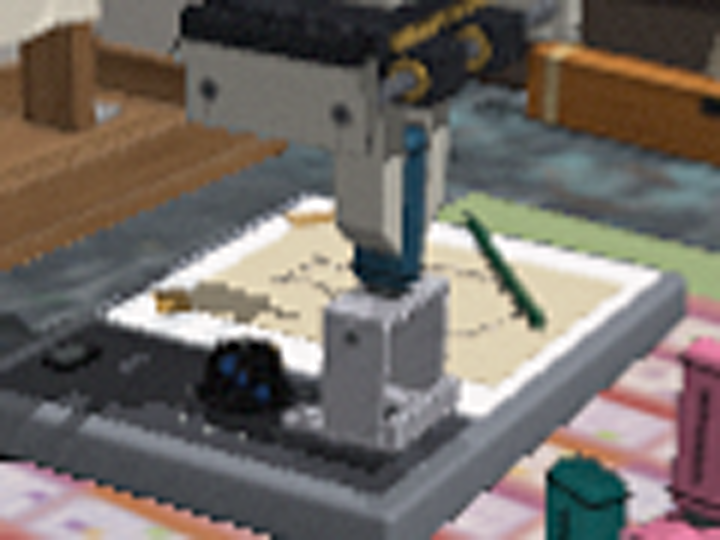

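The fork is now about 0.8 mm too far right, so I'll nudge it back and come down slowly until it touches.

```bash
python3 -m inch '0 0.8 -2 0 0;0 0 -2 0 0;0 0 -1 0 0;0 0 0 0 0;0 0 0 0 0'
for i in 1 2; do python3 - <<'E'
from h import *
st=readout.observe();print(st["tool_pos"],st["contact_force"])
E
done
python3 -m inch '0 0 -0.5 0 0;0 0 -0.5 0 0;0 0 0 0 0;0 0 0 0 0'
```

```text
time: 7.4
tool_pos: [0.4886, -0.0021, 0.2976]
tool_rot: [0.367, 1.571, -2.86]
contact_force: [-1.0, 0.2, -2.6]
opening: 0.0158
[ 0.48863687 -0.00214105  0.29764439] [-1.02760194  0.17402772 -2.63515379]
[ 0.48863687 -0.00214105  0.29764439] [-1.02760194  0.17402772 -2.63515379]
time: 7.73
tool_pos: [0.4887, -0.0021, 0.2968]
tool_rot: [1.472, 1.571, -1.754]
contact_force: [-0.6, -0.1, -1.8]
opening: 0.0162
```

```bash
python3 -m inch '0 0 -0.5 0 0;0 0 0 0 0;0 0 0 0 0'|grep -E "pos|force"; python3 -m inch '0 0 -0.5 0 0;0 0 0 0 0;0 0 0 0 0'|grep -E "pos|force"
```

```text
tool_pos: [0.4887, -0.0021, 0.2962]
contact_force: [-1.2, 1.1, -1.4]
tool_pos: [0.4886, -0.0021, 0.2957]
contact_force: [-0.3, 0.1, -0.7]
```

```bash
python3 -m inch '0 0 -0.4 0 0;0 0 0 0 0;0 0 0 0 0'|grep -E "pos|force"; python3 -m inch '0 0 -0.4 0 0;0 0 0 0 0;0 0 0 0 0'|grep -E "pos|force"
```

```text
tool_pos: [0.4887, -0.0021, 0.2953]
contact_force: [0.0, 0.6, -2.8]
tool_pos: [0.4887, -0.0021, 0.2949]
contact_force: [-0.6, 1.3, -0.8]
```

```bash
python3 -m inch '0 0 -0.4 0 0;0 0 0 0 0;0 0 0 0 0'|grep -E "pos|force"; python3 -m inch '0 0 -0.4 0 0;0 0 0 0 0;0 0 0 0 0'|grep -E "pos|force"
```

```text
tool_pos: [0.4887, -0.0021, 0.2945]
contact_force: [0.9, 0.6, -2.6]
tool_pos: [0.4886, -0.0021, 0.2941]
contact_force: [-0.6, 0.6, -1.0]
```

```bash
python3 -m inch '0 0 -0.4 0 0;0 0 0 0 0;0 0 0 0 0'|grep -E "pos|force"
```

```text
tool_pos: [0.4887, -0.0021, 0.2937]
contact_force: [0.5, -0.1, -1.7]
```

```bash
python3 -m inch '0 0 -0.4 0 0;0 0 0 0 0;0 0 0 0 0'|grep -E "pos|force"
```

```text
tool_pos: [0.4887, -0.0021, 0.2933]
contact_force: [-0.5, 0.3, -1.2]
```

```bash
python3 -m inch '0 0 -0.3 0 0;0 0 0 0 0;0 0 0 0 0'|grep -E "pos|force"
```

```text
tool_pos: [0.4887, -0.0021, 0.293]
contact_force: [-0.2, 0.5, -1.1]
```

```bash
python3 -m inch '0 0 -0.3 0 0;0 0 0 0 0;0 0 0 0 0'|grep -E "pos|force"
```

```text
tool_pos: [0.4887, -0.0021, 0.2927]
contact_force: [0.7, 0.6, -0.9]
```

```bash
python3 -m inch '0 0 -0.3 0 0;0 0 0 0 0;0 0 0 0 0'|grep -E "pos|force"
```

```text
tool_pos: [0.4887, -0.0021, 0.2925]
contact_force: [-0.4, 0.9, -1.4]
```

```bash
python3 -m inch '0 0 -0.3 0 0;0 0 0 0 0;0 0 0 0 0'|grep -E "pos|force"
```

```text
tool_pos: [0.4887, -0.0021, 0.2924]
contact_force: [-0.6, -0.0, 2.1]
```

Contact at z=0.2924: fz jumped by about 3.4 N. I'll back off 0.3 mm and start sliding in.

```bash
python3 -m inch '0 0 0.3 0 0;0 0 0 0 0;0 0 0 0 0;0 0 0 0 0'|grep -E "pos|force"
python3 - <<'E'
from h import *
c,st=look("wrist");print(st["tool_pos"],st["contact_force"],st["torque"],st["opening"])
x0,y0=200,60
im=cv2.resize(c["color"][y0:y0+120,x0:x0+120,::-1],None,fx=5,fy=5,interpolation=cv2.INTER_CUBIC)
cv2.imwrite("pics/w9.png",im);print(R.from_euler("xyz",st["tool_rot"]).as_matrix().round(4))
E
```

```text
tool_pos: [0.4887, -0.0021, 0.2925]
contact_force: [-0.9, 0.4, 1.1]
[ 0.48868315 -0.00211499  0.29245162] [-0.8536719  0.3811309  1.0720113] [0.05655351 0.07575711 0.00458748] 0.015484330146313468
[[ 1.000e-04 -8.510e-02 -9.964e-01]
 [-1.000e-04 -9.964e-01  8.510e-02]
 [-1.000e+00  1.000e-04 -1.000e-04]]
```

View pics/w9.png

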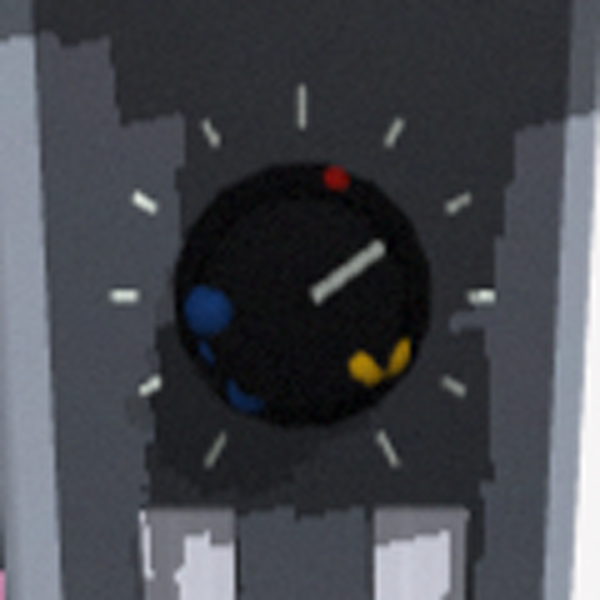

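The fork is aligned to within 0.2 px laterally. Raising 0.2 mm more and advancing.

```bash
python3 -m inch '0 0 0.2 0 0;0 0 0 0 0;0 0 0 0 0'|grep -E "pos|force"; python3 -m inch '3 -0.26 0 0 0;3 -0.26 0 0 0;3 -0.26 0 0 0;0 0 0 0 0;0 0 0 0 0'|grep -E "pos|force"
```

```text
tool_pos: [0.4886, -0.0021, 0.2925]
contact_force: [0.2, 0.1, -1.3]
tool_pos: [0.4979, -0.0029, 0.2925]
contact_force: [-0.2, 0.5, -1.6]
```

```bash
python3 -m inch '2 -0.17 0.1 0 0;2 -0.17 0 0 0;2 -0.17 0 0 0;0 0 0 0 0'|grep -E "pos|force"; python3 -m inch '2 -0.17 0 0 0;2 -0.17 0 0 0;2 -0.17 0 0 0;0 0 0 0 0'|grep -E "pos|force"
python3 - <<'E'
from h import *
c,st=look("wrist");print(st["tool_pos"],st["contact_force"],st["torque"],st["opening"])
crop(c,200,40,320,160,5,"w10.png")
E
```

```text
tool_pos: [0.5041, -0.0035, 0.2928]
contact_force: [0.2, -0.8, -2.1]
tool_pos: [0.51, -0.004, 0.2928]
contact_force: [-0.0, 0.4, -0.6]
[ 0.5100391 -0.0039559  0.2927677] [-0.04834257  0.40246285 -0.63379068] [0.02143774 0.02836383 0.00289555] 0.016184275397313597
```

View pics/w10.png

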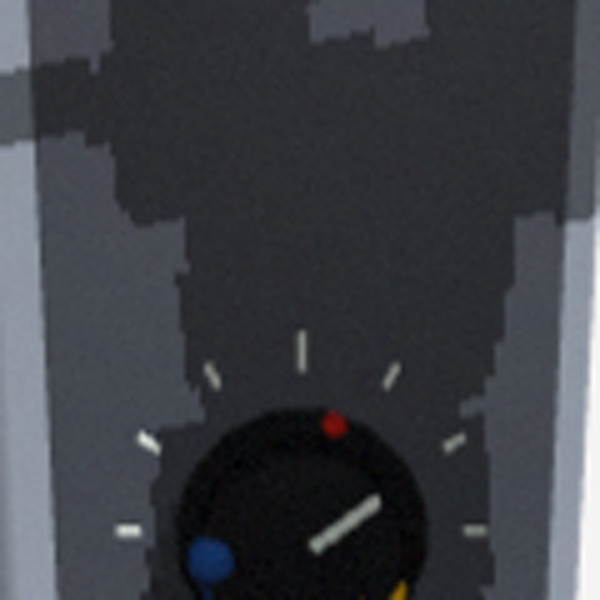

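```bash
python3 -m inch '2 -0.17 0 0 0;2 -0.17 0 0 0;2 -0.17 0 0 0;0 0 0 0 0'|grep -E "pos|force"; python3 -m inch '2 -0.17 0 0 0;2 -0.17 0 0 0;2 -0.17 0 0 0;0 0 0 0 0'|grep -E "pos|force"
```

```text
tool_pos: [0.5161, -0.0045, 0.2928]
contact_force: [-0.0, -0.1, -2.4]
tool_pos: [0.522, -0.005, 0.2928]
contact_force: [0.8, 0.1, -1.9]
```

```bash
python3 -m inch '2 -0.17 0 0 0;2 -0.17 0 0 0;2 -0.17 0 0 0;0 0 0 0 0'|grep -E "pos|force"; python3 -m inch '2 -0.17 0 0 0;2 -0.17 0 0 0;2 -0.17 0 0 0;0 0 0 0 0'|grep -E "pos|force"
```

```text
tool_pos: [0.528, -0.0055, 0.2928]
contact_force: [0.5, -0.3, -1.5]
tool_pos: [0.5341, -0.006, 0.2928]
contact_force: [0.0, -0.5, -0.9]
```

```bash
python3 -m inch '2 -0.17 0 0 0;2 -0.17 0 0 0;2 -0.17 0 0 0;0 0 0 0 0;0 0 0 0 0'|grep -E "pos|force"
python3 - <<'E'
from h import *
s=cams.read_camera("side");crop(s,220,130,320,205,7,"s11.png")
E
```

```text
tool_pos: [0.5397, -0.0065, 0.2927]
contact_force: [0.5, -0.6, -1.6]
```

View pics/s11.png

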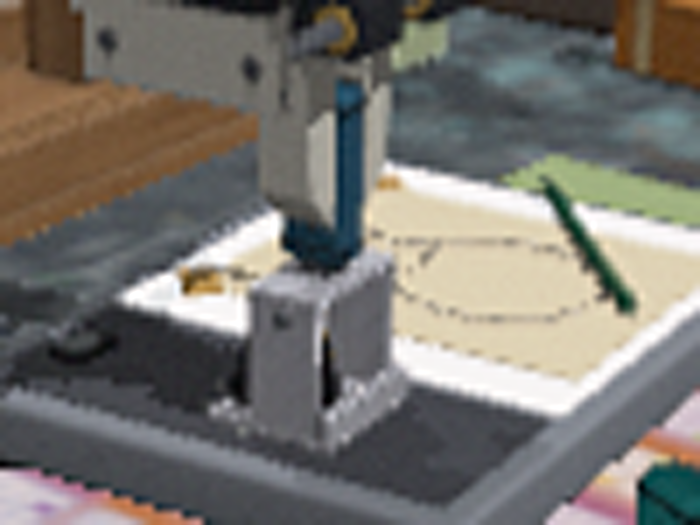

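The knob sits between the legs and the fork is well under the skirt. Now small steps until the cross bar meets the skirt.

```bash
for i in 1 2 3; do python3 -m inch '1 -0.08 0 0 0;1 -0.08 0 0 0;0 0 0 0 0;0 0 0 0 0'|grep -E "pos|force"; done
```

```text
tool_pos: [0.5417, -0.0066, 0.2928]
contact_force: [-0.6, -0.3, -1.0]
tool_pos: [0.5437, -0.0068, 0.2927]
contact_force: [0.1, 0.4, -1.7]
tool_pos: [0.5457, -0.0069, 0.2927]
contact_force: [0.2, 0.5, -1.6]
```

```bash
python3 -m inch '0.7 -0.06 0 0 0;0 0 0 0 0;0 0 0 0 0'|grep -E "pos|force"; python3 -m inch '0.5 -0.04 0 0 0;0 0 0 0 0;0 0 0 0 0'|grep -E "pos|force"
```

```text
tool_pos: [0.5464, -0.007, 0.2928]
contact_force: [0.4, -0.8, -2.2]
tool_pos: [0.5469, -0.007, 0.2927]
contact_force: [0.8, -0.2, -0.7]
```

```bash
python3 -m inch '0.5 -0.04 0 0 0;0 0 0 0 0;0 0 0 0 0'|grep -E "pos|force"
```

```text
tool_pos: [0.5474, -0.0071, 0.2928]
contact_force: [0.6, 0.2, -1.8]
```

```bash
python3 -m inch '0.5 -0.04 0 0 0;0 0 0 0 0;0 0 0 0 0'|grep -E "pos|force"
```

```text
tool_pos: [0.5479, -0.0071, 0.2927]
contact_force: [-0.4, -0.1, -2.0]
```

```bash
python3 -m inch '0.5 -0.04 0 0 0;0 0 0 0 0;0 0 0 0 0'|grep -E "pos|force"
```

```text
tool_pos: [0.5484, -0.0072, 0.2927]
contact_force: [0.4, 0.2, -2.0]
```

```bash
python3 -m inch '0.5 -0.04 0 0 0;0 0 0 0 0;0 0 0 0 0'|grep -E "pos|force"
```

```text
tool_pos: [0.5489, -0.0072, 0.2927]
contact_force: [-0.2, 0.0, -1.6]
```

```bash
python3 -m inch '0.5 -0.04 0 0 0;0 0 0 0 0;0 0 0 0 0'|grep -E "pos|force"
```

```text
tool_pos: [0.5494, -0.0072, 0.2927]
contact_force: [0.4, 0.3, -1.6]
```

```bash
python3 -m inch '0.4 -0.03 0 0 0;0 0 0 0 0;0 0 0 0 0'|grep -E "pos|force|time"
```

```text
time: 17.3
tool_pos: [0.5498, -0.0073, 0.2927]
contact_force: [-0.5, -0.4, -2.6]
```

```bash
python3 -m inch '0.4 -0.03 0 0 0;0 0 0 0 0;0 0 0 0 0'|grep -E "pos|force"
```

```text
tool_pos: [0.5502, -0.0073, 0.2927]
contact_force: [0.5, -0.7, -1.6]
```

```bash
python3 -m inch '0.4 -0.03 0 0 0;0 0 0 0 0;0 0 0 0 0'|grep -E "pos|force"
```

```text
tool_pos: [0.5505, -0.0073, 0.2927]
contact_force: [-0.3, 0.3, -1.4]
```

```bash
python3 -m inch '0.4 -0.03 0 0 0;0 0 0 0 0;0 0 0 0 0'|grep -E "pos|force"
```

```text
tool_pos: [0.5508, -0.0074, 0.2926]
contact_force: [-1.1, -0.3, -0.9]
```

```bash
python3 -m inch '0.4 -0.03 0 0 0;0 0 0 0 0;0 0 0 0 0'|grep -E "pos|force|time"
```

```text
time: 18.3
tool_pos: [0.5511, -0.0074, 0.2926]
contact_force: [-2.8, -0.9, -1.2]
```

fx = -2.8 N, so the cross bar is against the skirt and the puller is home. I'll ease off a hair, check with a picture, then pull up slowly.

```bash
python3 -m inch '-0.3 0.02 0 0 0;0 0 0 0 0'|grep -E "pos|force"; python3 - <<'E'
from h import *
s=cams.read_camera("side");crop(s,220,130,320,205,7,"s12.png")
E
python3 -m inch '0 0 0.2 0 0;0 0 0.2 0 0;0 0 0.2 0 0;0 0 0.2 0 0'|grep -E "pos|force"
python3 -m inch '0 0 0.2 0 0;0 0 0.2 0 0;0 0 0.2 0 0;0 0 0.2 0 0'|grep -E "pos|force"
```

```text
tool_pos: [0.5509, -0.0074, 0.2927]
contact_force: [-2.1, 0.3, -2.2]
tool_pos: [0.551, -0.0073, 0.2932]
contact_force: [-1.5, 0.7, -5.8]
tool_pos: [0.5509, -0.0073, 0.2938]
contact_force: [-0.5, -0.1, -10.5]
```

View pics/s12.png

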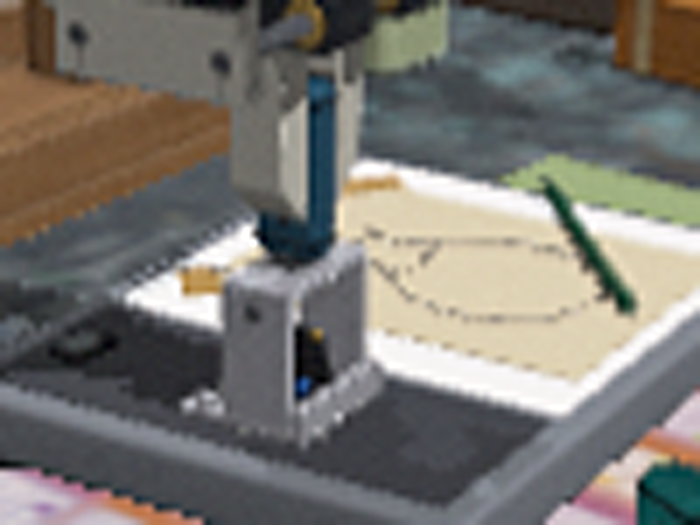

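The upward pull is building cleanly at about 9 N with no side force. I'll keep going slowly.

```bash
for i in 1 2 3; do python3 -m inch '0 0 0.2 0 0;0 0 0.2 0 0;0 0 0.2 0 0;0 0 0.2 0 0'|grep -E "pos|force"; done
```

```text
tool_pos: [0.5509, -0.0074, 0.2943]
contact_force: [-0.6, 0.2, -16.0]
tool_pos: [0.5509, -0.0073, 0.2968]
contact_force: [-4.6, 0.4, -5.2]
tool_pos: [0.551, -0.0074, 0.2969]
contact_force: [-4.2, -0.3, -4.9]
```

```bash
for i in 1 2 3; do python3 -m inch '0 0 0.25 0 0;0 0 0.25 0 0;0 0 0.25 0 0;0 0 0.25 0 0'|grep -E "pos|force|opening"; done
```

```text
tool_pos: [0.551, -0.0073, 0.2979]
contact_force: [-5.4, -0.1, -4.6]
opening: 0.0159
tool_pos: [0.551, -0.0074, 0.2989]
contact_force: [-5.3, 0.5, -4.2]
opening: 0.0159
tool_pos: [0.551, -0.0073, 0.2999]
contact_force: [-5.9, 0.6, -2.4]
opening: 0.016
```

It snapped free at about 15 N. There's a residual 5 N side push on the cross bar, so I'll ease back along -x to relieve it.

```bash
python3 -m inch '-0.4 0.03 0 0 0;0 0 0 0 0;0 0 0 0 0'|grep -E "pos|force"; python3 -m inch '-0.4 0.03 0 0 0;0 0 0 0 0;0 0 0 0 0'|grep -E "pos|force"
python3 - <<'E'
from h import *
s=cams.read_camera("side");crop(s,220,130,320,205,7,"s13.png")
E
```

```text
tool_pos: [0.5508, -0.0074, 0.3001]
contact_force: [-4.5, 0.5, -1.7]
tool_pos: [0.5505, -0.0073, 0.3001]
contact_force: [-4.2, 0.7, -1.1]
```

View pics/s13.png

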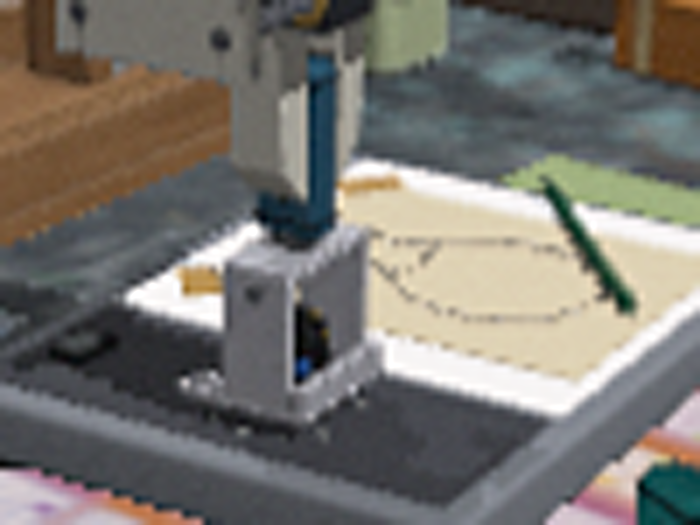

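```bash
python3 -m inch '-0.6 0.05 0 0 0;0 0 0 0 0;0 0 0 0 0'|grep -E "pos|force";  python3 -m inch '-0.5 0.04 0 0 0;0 0 0 0 0;0 0 0 0 0'|grep -E "pos|force"
python3 - <<'E'
from h import *
st=readout.observe();print(st["torque"],st["tool_rot"],R.from_euler("xyz",st["tool_rot"]).as_matrix().round(4)[:,0])
E
```

```text
tool_pos: [0.5499, -0.0073, 0.3]
contact_force: [-2.4, -0.7, -0.4]
tool_pos: [0.5495, -0.0073, 0.3]
contact_force: [-0.6, 0.5, -1.1]
[0.11541707 0.1642957  0.00774233] [ 3.05593589  1.56931707 -0.17090093] [ 1.5e-03 -3.0e-04 -1.0e+00]
```

```bash
for i in 1 2 3 ; do python3 -m inch '0 0 0.4 0 0;0 0 0.4 0 0;0 0 0.4 0 0;0 0 0.4 0 0;0 0 0.4 0 0'|grep -E "pos|force"; done
```

```text
tool_pos: [0.5493, -0.0072, 0.3019]
contact_force: [0.1, 0.0, -1.6]
tool_pos: [0.5492, -0.0072, 0.3038]
contact_force: [-0.8, 0.7, -1.3]
tool_pos: [0.5492, -0.0072, 0.3058]
contact_force: [0.3, 0.2, -2.2]
```

```bash
for i in 1 2 3 ; do python3 -m inch '0 0 0.4 0 0;0 0 0.4 0 0;0 0 0.4 0 0;0 0 0.4 0 0;0 0 0.4 0 0'|grep -E "pos|force|time"; done
```

```text
time: 23.9
tool_pos: [0.5492, -0.0072, 0.3078]
contact_force: [-0.2, -0.1, -1.4]
time: 24.32
tool_pos: [0.5492, -0.0072, 0.3098]
contact_force: [0.4, 1.1, -1.5]
time: 24.73
tool_pos: [0.5492, -0.0072, 0.3118]
contact_force: [0.6, 0.2, -2.0]
```

```bash
python3 -m inch '0 0 2 0 0;0 0 4 0 0;0 0 6 0 0;0 0 6 0 0;0 0 4 0 0;0 0 2 0 0;0 0 0 0 0'|grep -E "pos|force"; python3 - <<'E'
from h import *
s=cams.read_camera("side");crop(s,220,110,320,185,7,"s14.png");c,st=look("wrist");cv2.imwrite("pics/w14.png",c["color"][:,:,::-1])
E
```

```text
tool_pos: [0.5493, -0.0072, 0.3366]
contact_force: [0.6, -1.1, -1.6]
```

View pics/s14.png

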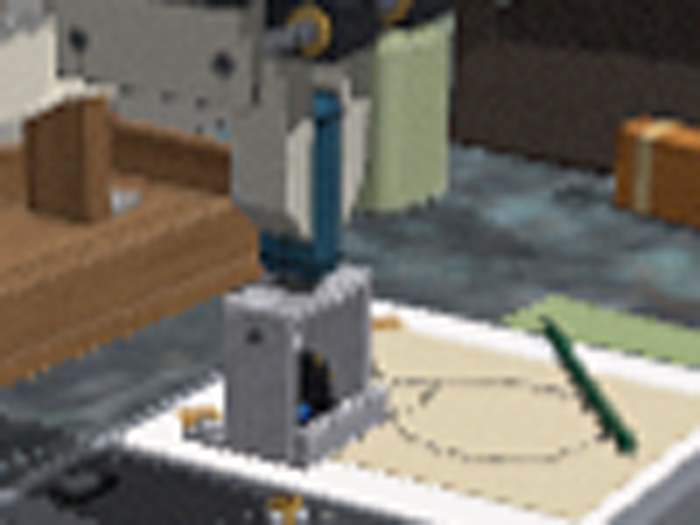

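View pics/w14.png

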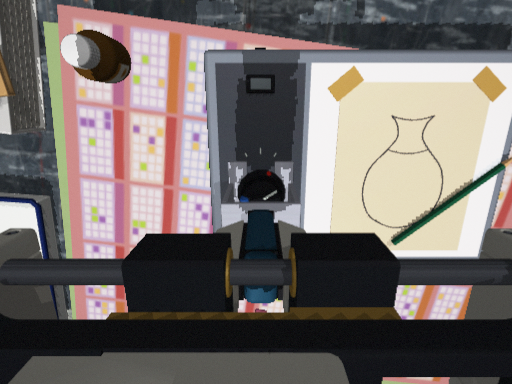

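The knob is seated between the legs, the brass spindle is bare, and the forces are quiet. Next is a smooth carry to the tray, ramped gently so the loose knob can't slide out of the open fork.

```bash
python3 -m inch '-0.5 2 0 0 0;-1 4 0 0 0;-1.5 6 0 0 0;-2 8 0 0 0;-2.7 10 0 0 0;-3.3 12 0 0 0;-3.3 12 0 0 0;-3.3 12 0 0 0'|grep -E "pos|force"
python3 -m inch '-3.3 12 0 0 0;-3.3 12 0 0 0;-3.3 12 0 0 0;-3.3 12 0 0 0;-3.3 12 0 0 0;-3.3 12 0 0 0;-3.3 12 0 0 0;-3.3 12 0 0 0'|grep -E "pos|force"
python3 -m inch '-3.3 12 0 0 0;-3.3 12 0 0 0;-3.3 12 0 0 0;-3.3 12 0 0 0;-3.3 12 0 0 0;-3.3 12 0 0 0;-3.3 12 0 0 0;-3.3 12 0 0 0'|grep -E "pos|force"
python3 -m inch '-3.3 12 0 0 0;-3 12 0 0 0;-3 10 0 0 0;-2 8 0 0 0;-1.5 6 0 0 0;-1 4 0 0 0;-0.5 2 0 0 0;0 0 0 0 0'|grep -E "pos|force|time"
python3 - <<'E'
from h import *
s=cams.read_camera("side");crop(s,130,120,330,270,4,"s15.png");c,st=look("wrist");cv2.imwrite("pics/w15.png",c["color"][:,:,::-1]);t=cams.read_camera("top");crop(t,100,120,260,240,5,"t15.png")
E
```

```text
tool_pos: [0.531, 0.0604, 0.3358]
contact_force: [0.4, 0.3, -1.9]
tool_pos: [0.5048, 0.156, 0.3357]
contact_force: [0.1, -0.2, -2.2]
tool_pos: [0.4784, 0.252, 0.3358]
contact_force: [0.0, -0.2, -2.0]
time: 28.08
tool_pos: [0.4644, 0.305, 0.3357]
contact_force: [0.1, -0.3, -1.7]
```

View pics/s15.png

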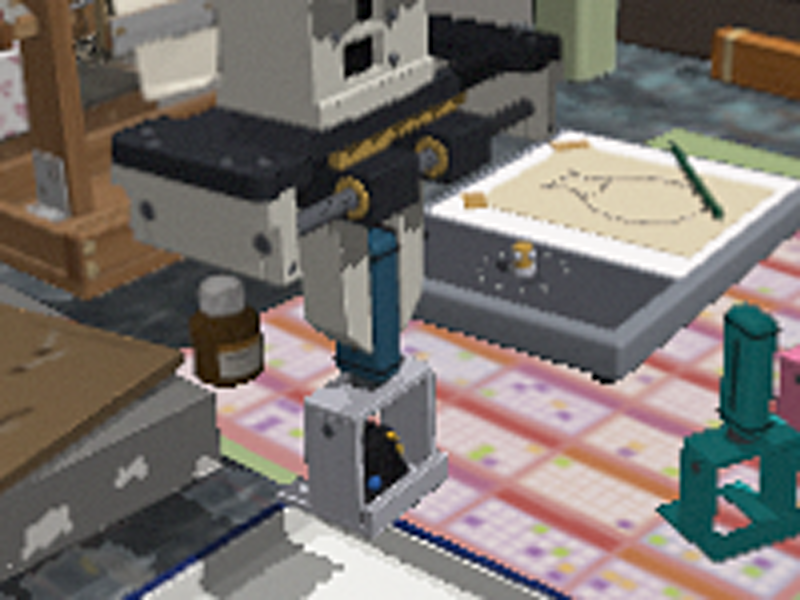

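View pics/w15.png

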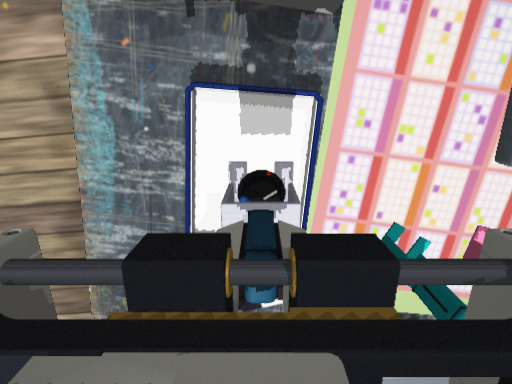

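```bash
python3 - <<'E'
from h import *
s=cams.read_camera("side");st=readout.observe()
Rm=R.from_euler("xyz",st["tool_rot"]).as_matrix();yaw=np.arctan2(Rm[1,1],Rm[0,1])+np.pi/2
p=st["tool_pos"];po=(p[0]+.0055*np.cos(yaw),p[1]+.0055*np.sin(yaw),yaw,p[2]-.2557);print(po,Rm[:,0])
x0,y0=195,165
im=cv2.resize(s["color"][y0:y0+95,x0:x0+60,::-1],None,fx=6,fy=6,interpolation=cv2.INTER_CUBIC);o=im.copy()
wire(o,s,None,PULL,po,[x0,y0],6,(0,255,0))
cv2.imwrite("pics/s16.png",np.hstack([im,o]))
E
```

```text
(np.float64(0.4701099220019037), np.float64(0.303935809479663), np.float64(-0.08577820145715509), np.float64(0.0800467181360408)) [ 1.75743634e-07 -2.17255701e-04 -9.99999976e-01]
```

View pics/s16.png

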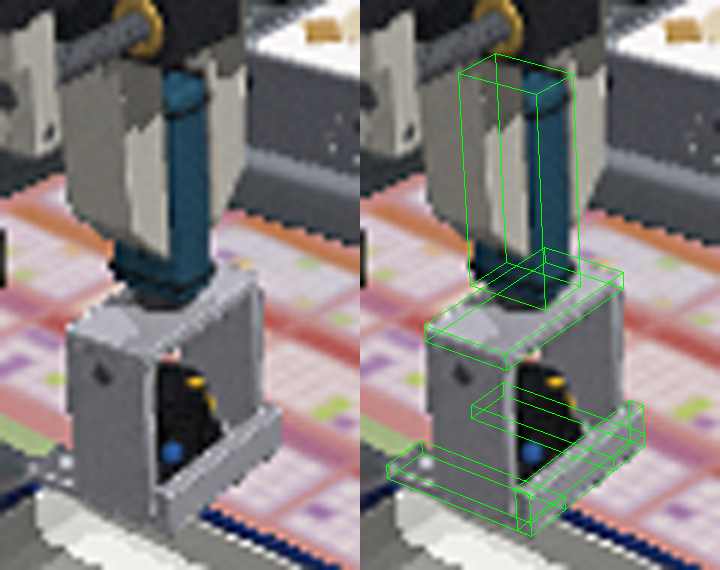

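The wire model matches the held puller, so there's no tilt and it's still in place. Lowering into the tray.

```bash
python3 -m inch '0 1 -2 0 0;0 2 -5 0 0;0 3 -8 0 0;0 2 -10 0 0;0 1 -10 0 0;0 0 -10 0 0;0 0 -8 0 0;0 0 -6 0 0'|grep -E "pos|force"
python3 -m inch '0 0 -4 0 0;0 0 -3 0 0;0 0 -2 0 0;0 0 -1 0 0;0 0 0 0 0;0 0 0 0 0'|grep -E "pos|force"
python3 -m inch '0 0 -0.5 0 0;0 0 -0.5 0 0;0 0 -0.5 0 0;0 0 -0.5 0 0;0 0 0 0 0'|grep -E "pos|force"
```

```text
tool_pos: [0.4642, 0.3137, 0.2751]
contact_force: [-0.8, -0.2, -1.8]
tool_pos: [0.4646, 0.3138, 0.2671]
contact_force: [0.0, -0.3, -2.3]
tool_pos: [0.4644, 0.3138, 0.2647]
contact_force: [-0.1, -0.1, -0.9]
```

```bash
python3 -m inch '0 0 -0.5 0 0;0 0 -0.5 0 0;0 0 -0.5 0 0;0 0 -0.5 0 0;0 0 -0.5 0 0;0 0 -0.5 0 0;0 0 0 0 0'|grep -E "pos|force"
python3 -m inch '0 0 -0.4 0 0;0 0 -0.4 0 0;0 0 0 0 0;0 0 0 0 0'|grep -E "pos|force"
```

```text
tool_pos: [0.4644, 0.3138, 0.2616]
contact_force: [-0.2, -0.9, -1.8]
tool_pos: [0.4644, 0.3138, 0.2609]
contact_force: [0.1, -0.4, -2.1]
```

```bash
python3 -m inch '0 0 -0.4 0 0;0 0 0 0 0;0 0 0 0 0'|grep -E "pos|force"
```

```text
tool_pos: [0.4644, 0.3138, 0.2605]
contact_force: [0.8, 0.8, -2.0]
```

```bash
python3 -m inch '0 0 -0.3 0 0;0 0 0 0 0;0 0 0 0 0'|grep -E "pos|force"
```

```text
tool_pos: [0.4644, 0.3138, 0.2602]
contact_force: [0.4, 0.0, -1.8]
```

```bash
python3 -m inch '0 0 -0.3 0 0;0 0 0 0 0;0 0 0 0 0'|grep -E "pos|force"
```

```text
tool_pos: [0.4645, 0.3138, 0.2599]
contact_force: [0.5, -0.6, -2.1]
```

```bash
python3 -m inch '0 0 -0.3 0 0;0 0 0 0 0;0 0 0 0 0'|grep -E "pos|force"
```

```text
tool_pos: [0.4645, 0.3138, 0.2597]
contact_force: [-0.6, -1.3, -0.3]
```

```bash
python3 -m inch '0 0 -0.3 0 0;0 0 0 0 0;0 0 0 0 0'|grep -E "pos|force|time"
```

```text
time: 32.03
tool_pos: [0.4645, 0.3138, 0.2597]
contact_force: [-0.8, -1.3, 2.7]
```

The fork is on the tray floor. Releasing.

```bash
python3 -m inch '0 0 0.1 0 0;0 0 0 0 0.3;0 0 0 0 0.3;0 0 0 0 0.3;0 0 0 0 0.7;0 0 0 0 0.7;0 0 0 0 0.7;0 0 0 0 0.7' 10
python3 - <<'E'
from h import *
c,st=look("wrist");cv2.imwrite("pics/w17.png",c["color"][:,:,::-1])
s=cams.read_camera("side");crop(s,130,140,290,260,5,"s17.png")
E
```

```text
time: 32.7
tool_pos: [0.4644, 0.3138, 0.2594]
tool_rot: [0.902, 1.571, -2.325]
contact_force: [0.5, 0.4, 0.7]
opening: 0.0495
```

View pics/w17.png

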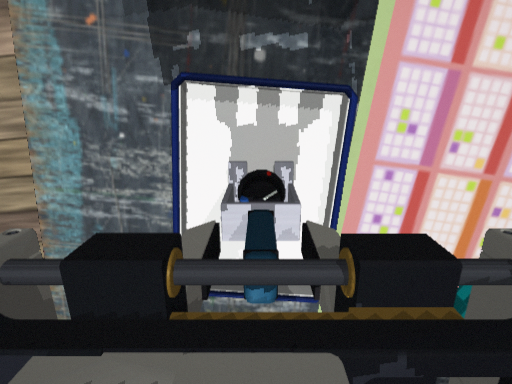

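View pics/s17.png

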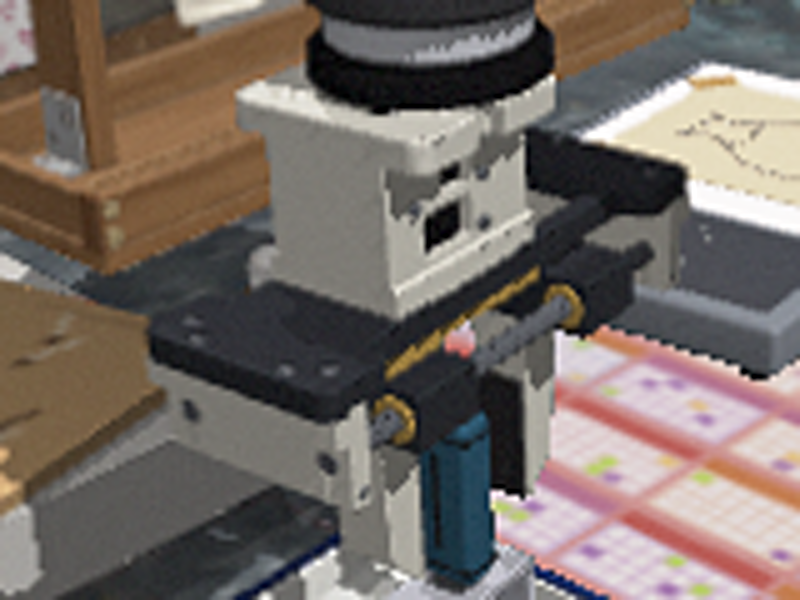

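The puller is standing, with the fingers clear on both sides. Retracting straight up.

```bash
python3 -m inch '0 0 5 0 0.7;0 0 12 0 0.7;0 0 20 0 0.7;0 0 25 0 0.7;0 0 30 0 0.7;0 0 30 0 0.7;0 0 10 0 0.7;0 0 0 0 0.7'
python3 -m inch '-20 -30 10 0 0.7;-20 -30 10 0 0.7;-10 -35 0 0 0.7;0 -35 0 0 0.7;0 -35 0 0 0.7;0 0 0 0 0.7;0 0 0 0 0.7;0 0 0 0 0.7'
python3 - <<'E'
from h import *
s=cams.read_camera("side");crop(s,130,140,330,290,4,"s18.png")
t=cams.read_camera("top");cv2.imwrite("pics/t18.png",cv2.resize(t["color"][80:300,100:440,::-1],None,fx=2.3,fy=2.3))
E
```

```text
time: 33.47
tool_pos: [0.4647, 0.3139, 0.3948]
tool_rot: [-2.604, 1.564, 0.453]
contact_force: [0.3, 0.3, -1.5]
opening: 0.0644
time: 34.13
tool_pos: [0.4144, 0.1489, 0.4106]
tool_rot: [0.014, 1.569, 3.07]
contact_force: [0.1, 0.2, 0.1]
opening: 0.0642
```

View pics/s18.png

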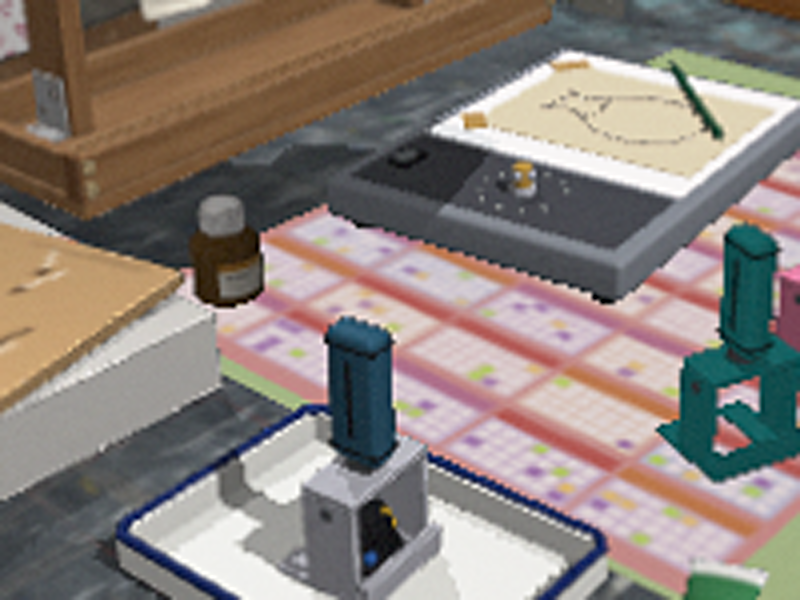

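View pics/t18.png

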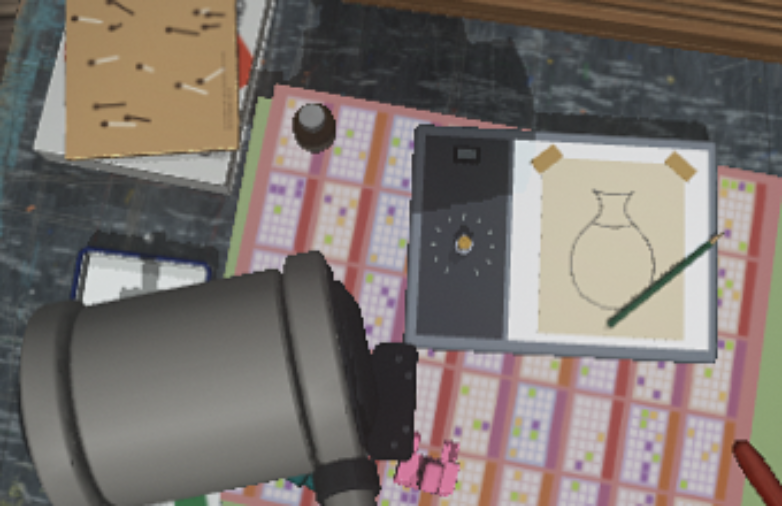

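The puller stands upright in the tray with the knob in it (side crop (375,530)). The spindle is bare, the bottle hasn't moved, and the robot is clear, so I'm handing in.

```bash
python3 -c "
from cell import workorder;print(workorder.hand_in())"
```

```text
the job is handed in; nothing more can be done
None
```

The knob is off its spindle and sits in the steel, blue-handled puller, which stands upright in the white tray. I handed the job in at about 34 s of the 58 s allowed.

- **Seating the fork:** I touched the box top once at about 3–4 N, backed off, and slid the fork under the skirt. The cross bar met the skirt at about 2–3 N.
- **Pulling the knob:** it snapped off at about 15 N on a slow vertical pull, and the fingers touched only the handle.
- **Last checks:** the final side picture shows the knob in the puller, the spindle bare and the ink bottle standing where it was. The arm hid part of the tray in the last top picture, so the side and wrist views carry that check.
- **Less clean:** just after the snap, about 5–6 N of side force stayed on the cross bar over the first few millimetres of lift. I eased the puller back about 1.5 mm until it went, then finished the lift.
- **Landing:** the puller met the tray floor with about 4–5 N.

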